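Ready the bobbin magazine for stitching

ROBOT

A 7-joint arm with a two-finger parallel gripper is mounted at the origin on the work surface. World frame = base frame: x ahead of the robot, y to its left, z up, the work surface at z = 0. Lengths are in m, angles in rad, forces in N, time in s.
With the tool pointing down it reaches from about 0.425 to 1.025 m from the base axis. Payload 9.4 kg.
Tool frame: the origin (TCP) lies on the centre line of the jaws, within the pads' length; the fingertips stand 25 mm ahead of it and the grasp point (between the pads) lies 6 mm ahead of it; z points along the fingers, y is the direction in which the jaws open and shut (so a half turn about z gives the same grasp; the last joint's range is limited). The gripper opens to 93 mm and grips with 3 to 60 N. Pads are 15 mm wide; open, the fingers measure 128 mm over their backs; the gripper's body (75 mm by 188 mm) begins 65 mm behind the grasp point.
Start: joints at [1.092, 0.599, -0.003, 1.599, 0.002, 0.943, -0.08], TCP at [0.284, -0.667, 0.244] pointing down, gripper open.
Joint ranges: [-2.57, 2.57], [-0.35, 1.97], [-1.29, 1.29], [0.11, 2.56], [-1.05, 4.19], [0.11, 1.86], [-2.63, 2.63]. Speed limits (rad/s): [2.22, 2.22, 3.01, 3.01, 3.14, 3.14, 3.14].

INTERFACE

Orientations are given as a rotation vector (axis times angle).
In Python, from cell import get_obs, camera, get_calibration, sign_off gives the robot as it stands. The module is installed in compiled form; this text tells all that it offers.
- The arm moves only by the tool move_arm, never from a script. Its arguments are lists of equal length, an entry for each row: "translation": the shift along the tool's x, y, z in cm, a list of three; "yaw": the turn about the tool's z in rad; "gripper": the closure, from 0 (fully open) to 1 (shut). A call has 1 to 12 rows; each row shifts and turns the pose as measured when the row begins, along the tool's axes as they then stand; what a row does not reach is not made up. A row lasts 1/12 s, in which the tool goes at most 41.7 mm and 7.16 degrees, less where a joint would pass 70% of its speed; a pose out of reach is approached as far as the arm can. A call with a gripper value outside its range is refused whole. The fingers move at their own pace and stop on an object; "force" is the grip in N (left out, the last holds). Time passes only in rows, so rows that do not move let the fingers close. It gives the time, the measured TCP pose, the force and the opening at its end, in the units of the state.
- get_obs(): the state, without advancing time (a new reading comes with each control period).
- camera(name): name is "scene" or "top" or "wrist"; returns (picture, depth): 400x640x3 uint8, blue, green, red; 400x640 float32, m along the optical axis (not along the pixel's ray), 0 where there is no reading.
- get_calibration(name): a dict with "K" (3x3 intrinsics, pixels), "rvec" (rotation vector, rad) and "tvec" (3), from world to camera coordinates, as OpenCV has them. Camera axes: x right, y down, z forward; pixel columns grow to the right and rows downward; lengths in m; the calibration is good to about 2 mm. A picture is of the moment at which its call begins: read the wrist's pose just before it. get_calibration takes no time and is no camera call; for the wrist camera it gives the pose at the moment of the call.
- sign_off(): hands the job in, once; it reports no verdict.
The state is a dict: "t": time; "qpos": joint angles; "qd": joint speeds; "joint_torque": joint torques, N m; "position": TCP position; "tcp_rot": TCP orientation; "ft_force": force on the tool from outside, world axes, zero at the start; "wrist_torque": the same for the moment, N m; "finger_gap": finger opening in m.
Only numpy, scipy, OpenCV 4.12 (cv2) and the standard library are available. Lean on these libraries where they do the work, as an engineer would, in place of code of your own. Each camera call takes 0.05 s, during which the arm holds its last target.

TASK

Get the bobbin magazine ready for stitching: with the flat pry lever in the notch, lever up the front of its snap-in storage cover, then take the cover off and lay it in the tool tray. Then put all the wound bobbins from the cork board into the magazine's bay, and after that lower the clear guard gently down onto its stop, without letting it slam. Leave the lever lying in the tray beside the cover, and do not disturb the thread cones and the jar.

Things in the scene. Friction and masses are not known exactly. Their poses are not given: they have to be found in the camera images.
- magazine: Grey bobbin magazine, a fixed open-topped metal box 124 (x) x 170 (y) x 90 mm high, origin at the centre of its underside on the bench. The guard is hinged on its +x side; its -x face (front, toward the robot) has the pry notch. Walls 14 mm thick (front and rear) rise to 90 mm; ledges inside, left out across the notch, carry the cover with its underside at 80 mm.
- bay (a point): Centre of the floor of the bay under the cover, 45 mm above the bench; axes as the magazine. The bay is 86 mm (x, from -43 to +43) by 132 mm (y), open at the top once the cover is off; a free space for the bobbins, no slots.
- notch (a point): Middle of the outer edge of the pry notch's sill: the fulcrum. The notch is a gap in the front wall 26 mm wide, open at the top; its sill is 74 mm above the bench and 14 mm deep (x). The snapped-in cover's underside lies 6 mm above the sill and its front edge starts 16 mm in from this point. Axes as the magazine: +x points in, under the cover.
- cover: White plastic snap-in cover, 92.5 (x) x 136 (y) mm, 3 mm thick at the edges, 6 in the middle, 110 g, origin at the centre of its underside, axes as the magazine while seated. Spring balls hold it: two in the front wall 45 mm either side of the middle (about 20 N together), two weaker in the rear wall (about 10 N). Once the front is levered free it stays up on the balls.
- cover_rib (a point): Top middle of the cover's grip rib, 20 mm above the underside; the rib is 44 mm long along the cover's x, 12 mm wide along y, and stands 14 mm high off the cover.
- cover_lip (a point): Middle of the cover's front lower edge, 46 mm from its origin along its -x; 80 mm above the bench while snapped in. Free when about 7 mm up: put the lever's blade about 17 mm in under this edge and push the handle down about 0.3 rad. The cover is then pulled up by its rib.
- lever: Flat pry lever 170 mm long, 90 g: wooden handle 90 long x 18 wide x 24 mm high (from -60 to +30 mm along its x), then a steel blade 80 long x 16 wide x 3 mm thick, in line with the middle of the handle (centred 12 mm above the underside). Origin on the handle's underside, 15 mm ahead of the handle's middle; +x points to the blade tip, z up as it lies.
- lever_tip (a point): End of the lever's blade, 110 mm from its origin along x, 12 mm above its underside.
- tray: Shallow aluminium tool tray, fixed, 220 (x) x 260 (y) x 14 mm high, walls and floor 5 mm, origin at the centre of its underside. The lever lies in it at the start. It stands left or right of the magazine.
- board: Cork board, fixed, 200 (x) x 220 (y) x 4 mm, origin at the centre of its underside; the bobbins stand on it at the start. It is on the other side from the tray.
- guard (a joint): Hinge of the clear guard on the magazine, rad: 0 is down on its stop (level over the bay, its top face at 97 mm), about 1.6 upright, 1.95 fully back. A stiff hinge: it stays where it is left, 0.25 N m moves it.
- guard_hinge (a point): Middle of the guard's hinge axis (axis along the magazine's y), 66 mm behind the magazine's origin and 94 mm above the bench; the axes turn with the guard: its -x runs along the panel to the free edge, z is the normal of the upper (outer) face.
- guard_edge (a point): Middle of the guard's free edge (black bar), 124 mm from the hinge axis. The guard panel is 6 mm thick and 166 mm wide.
- bobbin0: Wound bobbin: six-sided aluminium flanges 24 mm across flats (flats face its +-y and every 60 degrees), 28 mm over the corners, 20 mm high, 30 g, brown thread between; origin at the centre of its underside. All are alike. May be absent.
- bobbin1: Wound bobbin: six-sided aluminium flanges 24 mm across flats (flats face its +-y and every 60 degrees), 28 mm over the corners, 20 mm high, 30 g, brown thread between; origin at the centre of its underside. All are alike. May be absent.
- bobbin2: Wound bobbin: six-sided aluminium flanges 24 mm across flats (flats face its +-y and every 60 degrees), 28 mm over the corners, 20 mm high, 30 g, brown thread between; origin at the centre of its underside. All are alike. May be absent.
- bobbin3: Wound bobbin: six-sided aluminium flanges 24 mm across flats (flats face its +-y and every 60 degrees), 28 mm over the corners, 20 mm high, 30 g, brown thread between; origin at the centre of its underside. All are alike. May be absent.
- cone0: Grey thread cone, 84 mm wide at the foot, 112 mm tall; bystander, origin under its centre.
- cone1: Brown thread cone, 84 mm wide, 112 mm tall; bystander.
- wax_jar: White jar with steel cap, 60 mm wide, 70 mm tall; bystander.

How it is judged:
On the way, in this order (a step that is already met when the one before it is completed fails the run):
1. the cover's front edge is levered up by the lever in the notch (over 4 mm), fingers off the cover (z of cover_lip in the frame of magazine above 0.084 m and contact force between lever and cover above 0.5 N and contact force between the fingers and cover below 0.2 N and horizontal distance between cover and magazine below 0.015 m), for 0.05 s.
2. all bobbins are in the bay, with the cover off and the guard still up (x of bobbin0 in the frame of magazine between -0.048 and 0.048 m and y of bobbin0 in the frame of magazine between -0.072 and 0.072 m and z of bobbin0 in the frame of magazine between 0.035 and 0.078 m and x of bobbin1 in the frame of magazine between -0.048 and 0.048 m and y of bobbin1 in the frame of magazine between -0.072 and 0.072 m and z of bobbin1 in the frame of magazine between 0.035 and 0.078 m and x of bobbin2 in the frame of magazine between -0.048 and 0.048 m and y of bobbin2 in the frame of magazine between -0.072 and 0.072 m and z of bobbin2 in the frame of magazine between 0.035 and 0.078 m and x of bobbin3 in the frame of magazine between -0.048 and 0.048 m and y of bobbin3 in the frame of magazine between -0.072 and 0.072 m and z of bobbin3 in the frame of magazine between 0.035 and 0.078 m and value of joint guard above 1 rad and horizontal distance between cover and magazine above 0.12 m), for 0.2 s.
3. the guard is down on its stop (value of joint guard below 0.08 rad), for 0.2 s.
At the end, for the whole second after the job is handed in: All bobbins present lie inside the bay, below its rim; the guard is down within 0.08 rad of its stop; the cover (its centre) and the lever (origin and blade tip) lie inside the tray's outline, low in it (origins under 30 mm, blade tip under 50 mm above the bench); all at rest and released (x of bobbin0 in the frame of magazine between -0.048 and 0.048 m and y of bobbin0 in the frame of magazine between -0.072 and 0.072 m and z of bobbin0 in the frame of magazine between 0.035 and 0.078 m and x of bobbin1 in the frame of magazine between -0.048 and 0.048 m and y of bobbin1 in the frame of magazine between -0.072 and 0.072 m and z of bobbin1 in the frame of magazine between 0.035 and 0.078 m and x of bobbin2 in the frame of magazine between -0.048 and 0.048 m and y of bobbin2 in the frame of magazine between -0.072 and 0.072 m and z of bobbin2 in the frame of magazine between 0.035 and 0.078 m and x of bobbin3 in the frame of magazine between -0.048 and 0.048 m and y of bobbin3 in the frame of magazine between -0.072 and 0.072 m and z of bobbin3 in the frame of magazine between 0.035 and 0.078 m and value of joint guard below 0.08 rad and x of cover in the frame of tray between -0.11 and 0.11 m and y of cover in the frame of tray between -0.13 and 0.13 m and height (world z) of each of cover, lever below 0.03 m and x of lever_tip in the frame of tray between -0.11 and 0.11 m and y of lever_tip in the frame of tray between -0.13 and 0.13 m and height (world z) of lever_tip below 0.05 m and x of lever in the frame of tray between -0.11 and 0.11 m and y of lever in the frame of tray between -0.13 and 0.13 m and linear speed of each of cover, lever, bobbin0, bobbin1, bobbin2, bobbin3 below 0.02 m/s); the robot touches nothing.
It fails at once if the guard slams: it closes faster than 1.5 rad/s in its last 0.4 rad (value of joint guard below 0.4 rad and velocity of joint guard below -1.5 rad/s).
It fails at once if a thread cone or the jar is pushed over 3 cm or tipped (distance of any of cone0, cone1, wax_jar from where it was at the start of the episode above 0.03 m or angle between any of cone0, cone1, wax_jar's own z axis and vertical above 0.5 rad).
Of bobbin0, bobbin1, bobbin2, bobbin3 only 2 to 4 are there at a start; the rules pass over those that are not, and their reading is None.
At some moment in a run one of lever, bobbin0, bobbin1, bobbin2, bobbin3 may be knocked a few centimetres aside while the robot is not near it.
It also fails if it takes over 210 s, if anything falls off the work surface, if the arm or the gripper's body presses on something with over 40 N, if the wrist force passes 120 N, or if a joint passes its speed limit or range.

## Working session

There is one attempt and no reset: what is moved stays moved. The work goes in short steps, Python scripts to look and compute and a tool call to move; the robot and the scene stay as the last step left them, time stands still between calls to the robot, and variables do not carry over. Pictures are saved under pics/ and viewed, and the job is handed in when it is done.

Besides the shell and the picture viewer there is one more tool, called after ">>>" as name([rows], argument=value, ...), one row to a line, values as JSON. move_arm: Moves the arm, as the interface text tells. Its arguments: {"type":"object","properties":{"translation":{"type":"array"},"yaw":{"type":"array"},"gripper":{"type":"array"},"force":{"type":"number"}},"required":["translation","yaw","gripper"]}

```bash
ls; mkdir -p pics; python3 - <<'E'
from cell import *
import cv2
o=get_obs();print({k:(v if not hasattr(v,'tolist') else [round(x,3) for x in v.tolist()]) if hasattr(v,'tolist') else v for k,v in o.items()})
import numpy as np
for n in ("scene","top","wrist"):
    p,d=camera(n);cv2.imwrite(f"pics/{n}0.png",p);np.save(f"pics/{n}0.npy",d)
    c=get_calibration(n);print(n,c)
E
```

```text
pics
{'t': 0.0, 'qpos': [1.092, 0.6, -0.003, 1.6, 0.002, 0.943, -0.08], 'qd': [0.0, -0.0, -0.001, -0.001, 0.001, -0.0, 0.001], 'joint_torque': [-0.001, -76.507, 1.496, -25.235, -0.053, 0.017, 0.0], 'position': [0.283, -0.667, 0.243], 'tcp_rot': [-3.077, -0.627, 0.001], 'ft_force': [0.821, 0.662, 1.153], 'wrist_torque': [-0.019, -0.026, -0.018], 'finger_gap': 0.09278825316402142}
scene {'K': array([[362.77714476,   0.        , 327.29022581],
       [  0.        , 362.77714476, 197.38411181],
       [  0.        ,   0.        ,   1.        ]]), 'rvec': array([ 2.10488688,  0.62617238, -0.2933062 ]), 'tvec': array([-0.51957935, -0.1372649 ,  1.33290186])}
top {'K': array([[465.06016479,   0.        , 327.49800458],
       [  0.        , 465.06016479, 196.85289767],
       [  0.        ,   0.        ,   1.        ]]), 'rvec': array([ 2.1875142 , -2.19236688,  0.06441982]), 'tvec': array([0.00879449, 0.62196935, 1.26185524])}
wrist {'K': array([[317.71271533,   0.        , 320.94779921],
       [  0.        , 317.71271533, 194.61456264],
       [  0.        ,   0.        ,   1.        ]]), 'rvec': array([-2.39942642,  1.58901979,  0.2460476 ]), 'tvec': array([-0.72449736, -0.0350388 ,  0.39342928])}
```

View pics/scene0.png

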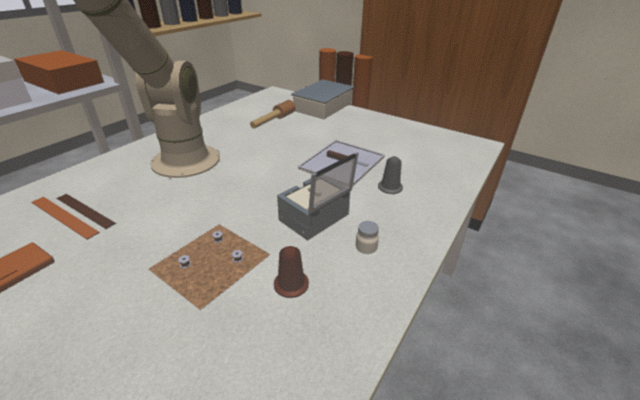

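View pics/top0.png

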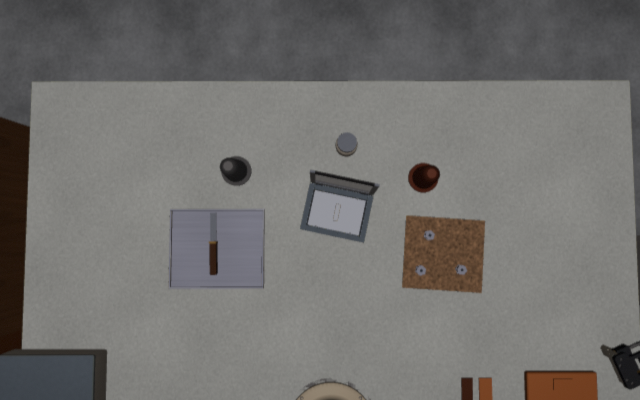

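View pics/wrist0.png

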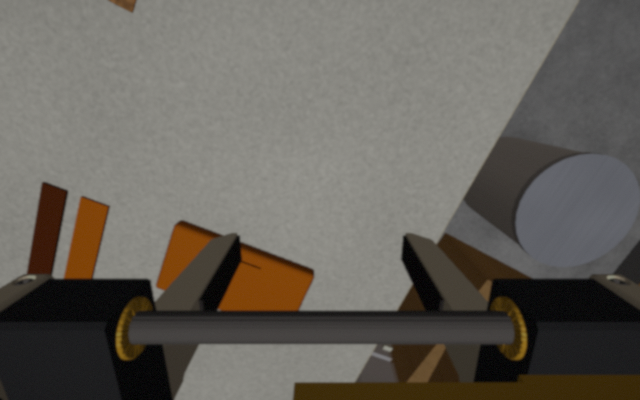

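```bash
cat > h.py <<'E'
import numpy as np,cv2
from cell import *
def cal(n):
    c=get_calibration(n);R=cv2.Rodrigues(np.array(c["rvec"],float))[0];return np.array(c["K"]),R,np.array(c["tvec"],float).ravel()
def plane(n,uv,z,C=None):
    K,R,t=C or cal(n);uv=np.atleast_2d(np.array(uv,float))
    r=(R.T@np.linalg.inv(K)@np.c_[uv,np.ones(len(uv))].T).T
    o=-R.T@t; s=(z-o[2])/r[:,2]; return o+s[:,None]*r
def proj(n,P,C=None):
    K,R,t=C or cal(n);p=(R@np.atleast_2d(P).T).T+t;p=(K@p.T).T;return p[:,:2]/p[:,2:]
def depthpts(n,d,C=None):
    K,R,t=C or cal(n);v,u=np.mgrid[0:400,0:640]
    r=np.stack([(u-K[0,2])/K[0,0],(v-K[1,2])/K[1,1],np.ones_like(u,float)],-1)*d[...,None]
    return (r-t)@R
def state():
    o=get_obs();R=cv2.Rodrigues(np.array(o["tcp_rot"],float))[0]
    print("t %.2f"%o["t"],"pos",np.round(o["position"],4),"x",np.round(R[:,0],3),"y",np.round(R[:,1],3),"z",np.round(R[:,2],3),"gap %.4f"%o["finger_gap"],"F",np.round(o["ft_force"],1),"q",np.round(o["qpos"],2));return o,np.array(o["position"]),R
E
python3 - <<'E'
from h import *
p=cv2.imread("pics/top0.png")
a=cv2.resize(p[150:300,150:310],None,fx=5,fy=4,interpolation=cv2.INTER_CUBIC)
cv2.imwrite("pics/c1.png",cv2.resize(p[190:300,160:275],None,fx=5,fy=5,interpolation=cv2.INTER_CUBIC))
cv2.imwrite("pics/c2.png",cv2.resize(p[155:250,290:390],None,fx=6,fy=6,interpolation=cv2.INTER_CUBIC))
cv2.imwrite("pics/c3.png",cv2.resize(p[205:300,395:495],None,fx=6,fy=6,interpolation=cv2.INTER_CUBIC))
E
```

```text
(no output)
```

View pics/c1.png

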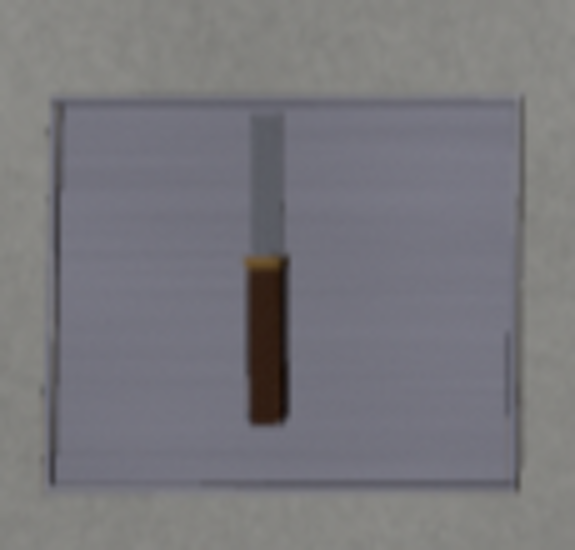

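View pics/c2.png

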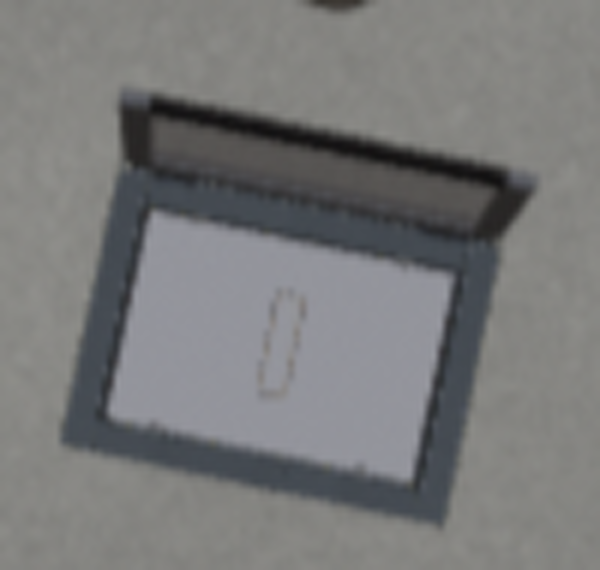

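View pics/c3.png

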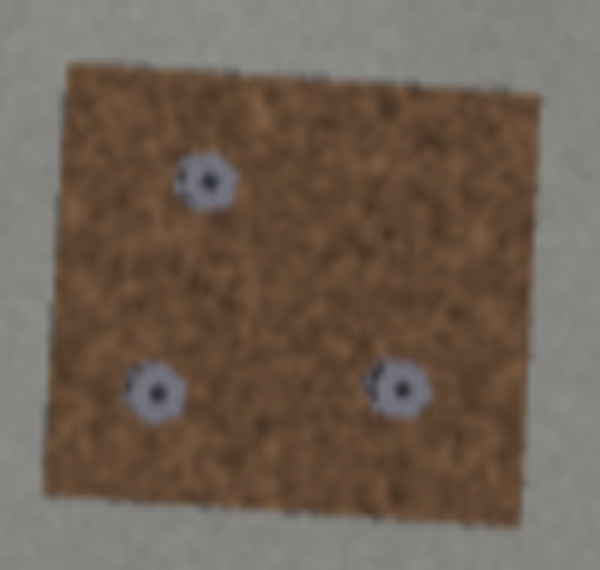

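```bash
python3 - <<'E'
from h import *
def W(l,ox,oy,s,z):
    l=np.array(l,float);return plane("top",(l+.5)/s-.5+[ox,oy],z)
print("tray");t=W([(52,100),(520,98),(518,487),(50,487)],160,190,5,.014);print(t.round(4),t.mean(0))
l=W([(267,260),(267,424)],160,190,5,.029);print("handle",l.round(4));print("tip",W([(266.5,114)],160,190,5,.017).round(4))
m=W([(62,440),(442,523),(497,245),(122,170)],290,155,6,.09);print("mag",m.round(4),m.mean(0).round(4))
e=m[0]-m[1];print(np.linalg.norm(e),np.linalg.norm(m[2]-m[1]),np.arctan2(-e[0],e[1]))
e=m[3]-m[2];print(np.arctan2(-e[0],e[1])); e=m[2]-m[1];print(np.arctan2(e[1],e[0]));e=m[3]-m[0];print(np.arctan2(e[1],e[0]))
c=W([(148,210),(458,268),(414,487),(105,418)],290,155,6,.083);print("cover",c.round(4),c.mean(0).round(4));print("rib",W([(282,343)],290,155,6,.1))
print("bob",W([(208,181),(157,392),(402,389)],395,205,6,.024).round(4))
print("cam",(-cal("top")[1].T@cal("top")[2]))
d=np.load("pics/top0.npy");P=depthpts("top",d)
for u,v in [(213,260),(213,225),(230,250),(340,215),(421,271),(337,205),(330,200)]:print(u,v,P[v,u].round(4))
E
```

```text
tray
[[0.588  0.4424 0.014 ]
 [0.5885 0.1839 0.014 ]
 [0.3759 0.1837 0.014 ]
 [0.3764 0.4396 0.014 ]] [0.48219948 0.31237525 0.014     ]
handle [[0.5003 0.3188 0.029 ]
 [0.4119 0.3176 0.029 ]]
tip [[0.5799 0.323  0.017 ]]
mag [[ 0.5372  0.0789  0.09  ]
 [ 0.5012 -0.0849  0.09  ]
 [ 0.6212 -0.1095  0.09  ]
 [ 0.6542  0.053   0.09  ]] [ 0.5784 -0.0156  0.09  ]
0.16769758126846834 0.12246222863841152 -0.21655574427032878
-0.20030799587019094
-0.2026822868513182
-0.21790694150137088
cover [[ 0.6372  0.042   0.083 ]
 [ 0.6116 -0.0931  0.083 ]
 [ 0.5165 -0.0733  0.083 ]
 [ 0.5467  0.0607  0.083 ]] [ 0.578 -0.016  0.083]
rib [[ 0.57860939 -0.01601049  0.1       ]]
bob [[ 0.5175 -0.27    0.024 ]
 [ 0.4223 -0.2454  0.024 ]
 [ 0.4234 -0.3563  0.024 ]]
cam [0.54463488 0.00542744 1.29712962]
213 260 [0.4505 0.3183 0.0284]
213 225 [0.5453 0.3209 0.0227]
230 250 [0.4761 0.2777 0.0036]
340 215 [ 0.5705 -0.0251  0.0881]
421 271 [ 0.4194 -0.246   0.0245]
337 205 [ 0.5959 -0.0171  0.1029]
330 200 [0.5446 0.0054 1.2971]
```

>>> move_arm([
  [0,0,0],
  [0,0,0],
  [0,0,0],
  [0,0,0],
], yaw=[0.1,0.1,0.1,0.1], gripper=[0.3,0.3,0.3,0.3])

```text
t: 0.48
position: [0.2825, -0.6664, 0.2414]
tcp_rot: [-3.138, 0.018, 0.002]
ft_force: [0.8, 0.3, 0.4]
finger_gap: 0.0708
```

```bash
python3 -c "
from h import *
state()"
```

```text
t 0.48 pos [ 0.2825 -0.6664  0.2414] x [ 1.    -0.012 -0.001] y [-0.012 -1.    -0.004] z [-0.001  0.004 -1.   ] gap 0.0708 F [0.8 0.3 0.4] q [ 1.02  0.6   0.11  1.61 -0.08  0.94 -0.42]
```

>>> move_arm([
  [1.7,-3.4,0],
  [1.7,-3.4,0],
  [1.7,-3.4,0],
  [1.7,-3.4,0],
  [1.7,-3.4,0],
  [1.7,-3.4,0],
  [1.7,-3.4,0],
  [1.7,-3.4,0],
  [1.7,-3.4,0],
  [1.7,-3.4,0],
  [0.5,-2,0],
  [0,0,0],
], yaw=[0,0,0,0,0,0,0,0,0,0,0,0], gripper=[0.4,0.4,0.4,0.4,0.4,0.4,0.4,0.4,0.4,0.4,0.4,0.4])

```text
t: 1.48
position: [0.4691, -0.2951, 0.2372]
tcp_rot: [-3.136, 0.039, 0.01]
ft_force: [-0.4, 0.4, -0.3]
finger_gap: 0.0558
```

```bash
python3 -c "
from h import *
state()
p,d=camera('wrist');cv2.imwrite('pics/w1.png',p)"
```

```text
t 1.48 pos [ 0.4691 -0.2951  0.2372] x [ 1.    -0.025 -0.007] y [-0.025 -1.    -0.005] z [-0.007  0.005 -1.   ] gap 0.0558 F [-0.4  0.4 -0.3] q [ 0.39  0.41  0.1   2.   -0.06  0.75 -1.07]
```

View pics/w1.png

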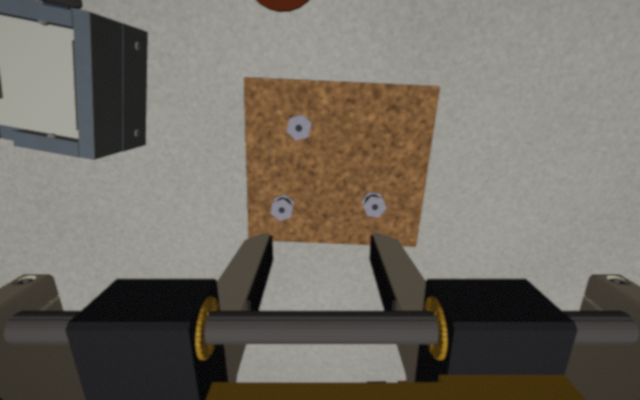

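>>> move_arm([
  [-0.1,-4,0],
  [-0.1,-4,0],
  [-0.1,-4,0],
  [-0.1,-4,0],
  [-0.1,-4,0],
  [-0.1,-4,0],
  [-0.1,-4,0],
  [-0.1,-4,0],
  [-0.1,-4,0],
  [-0.1,-4,0],
  [-0.1,-4,0],
  [-0.1,-4,0],
], yaw=[0,0,0,0,0,0,0,0,0,0,0,0], gripper=[0.4,0.4,0.4,0.4,0.4,0.4,0.4,0.4,0.4,0.4,0.4,0.4])

```text
t: 2.53
position: [0.4784, 0.1721, 0.2367]
tcp_rot: [3.132, -0.106, -0.001]
ft_force: [0.1, -0.1, 0.0]
finger_gap: 0.056
```

>>> move_arm([
  [-0.1,-4,2],
  [-0.1,-4,2],
  [-0.1,-4,2],
  [0,-1.5,1],
  [0,0,0],
  [0,0,0],
], yaw=[0,0,0,0,0,0], gripper=[0.4,0.4,0.4,0.4,0.4,0.4])

```text
t: 3.03
position: [0.4902, 0.3052, 0.1678]
tcp_rot: [3.134, -0.107, 0.009]
ft_force: [-0.0, 0.0, -0.9]
finger_gap: 0.0559
```

```bash
python3 -c "
from h import *
state()
p,d=camera('wrist');cv2.imwrite('pics/w2.png',p)
print(proj('wrist',[[.5,.3188,.029],[.412,.3176,.029],[.58,.323,.017]]))"
```

```text
t 3.03 pos [0.4902 0.3052 0.1678] x [ 0.998 -0.068  0.006] y [-0.068 -0.998  0.005] z [ 0.006 -0.005 -1.   ] gap 0.0559 F [-0.   0.  -0.9] q [-0.68  0.52  0.03  2.02 -0.02  0.61 -2.28]
[[303.76486843 181.94791202]
 [312.57942761 267.09393483]
 [291.77209286  90.75956646]]
```

View pics/w2.png

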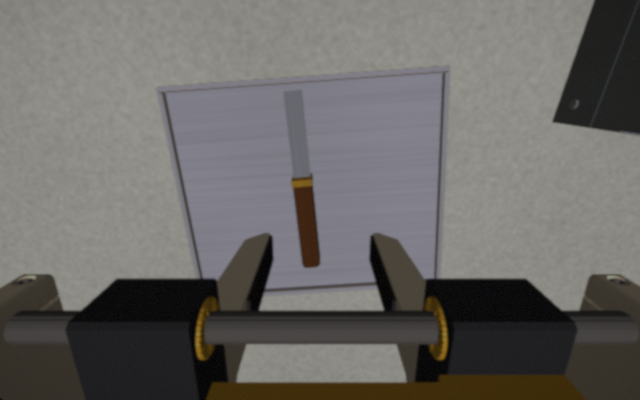

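>>> move_arm([
  [-0.9,-0.7,1],
  [-0.9,-0.7,1],
  [0,0,2],
  [0,0,2],
  [0,0,0],
], yaw=[-0.05,-0.04,0,0,0], gripper=[0.4,0.4,0.4,0.4,0.4])

```text
t: 3.5
position: [0.4754, 0.3118, 0.1091]
tcp_rot: [3.137, 0.038, 0.018]
ft_force: [-0.0, -0.2, 0.0]
finger_gap: 0.0559
```

```bash
python3 -c "
from h import *
o,p0,R=state()
p,d=camera('wrist');cv2.imwrite('pics/w3.png',p)
m=((p[...,2].astype(int)-p[...,0])>25)&(p[...,2]<130)
m[230:]=m[230:]&False
v,u=np.nonzero(m);print(len(u))
for r in range(100,230,12):
  k=u[v==r]
  if len(k)>3: print(r,k.min(),k.max(),plane('wrist',[[ (k.min()+k.max())/2,r]],.029).round(4))
"
```

```text
t 3.50 pos [0.4754 0.3118 0.1091] x [1.    0.024 0.012] y [ 0.024 -1.     0.004] z [ 0.012 -0.004 -1.   ] gap 0.0559 F [-0.  -0.2  0. ] q [-0.69  0.6   0.01  2.08  0.01  0.46 -2.24]
1134
184 295 320 [[0.4986 0.3215 0.029 ]]
196 298 318 [[0.4895 0.3211 0.029 ]]
208 298 318 [[0.4801 0.321  0.029 ]]
220 298 318 [[0.4705 0.3209 0.029 ]]
```

View pics/w3.png

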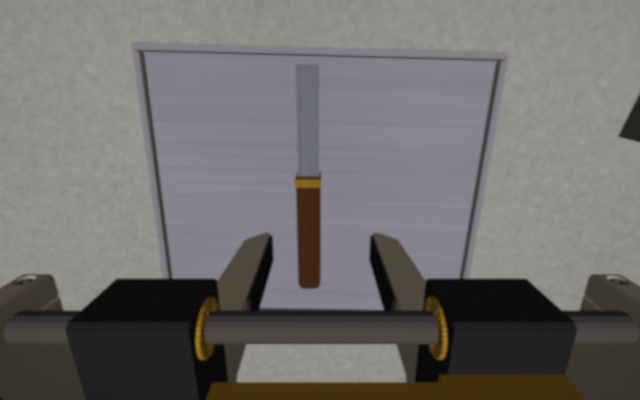

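>>> move_arm([
  [-0.2,-0.9,0],
  [0,0,2],
  [0,0,2],
  [0,0,2],
  [0,0,1.3],
  [0,0,0],
  [0,0,0],
], yaw=[0,0,0,0,0,0,0], gripper=[0.4,0.4,0.4,0.4,0.4,0.4,0.4])

```text
t: 4.13
position: [0.4792, 0.3235, 0.0447]
tcp_rot: [-3.137, -0.035, -0.036]
ft_force: [0.3, -0.2, -0.4]
finger_gap: 0.0557
```

>>> move_arm([
  [-0.2,0.2,1.1],
  [0,0,0],
  [0,0,0],
], yaw=[0,0,0], gripper=[0.4,0.4,0.4])

```text
t: 4.38
position: [0.4787, 0.3227, 0.0362]
tcp_rot: [-3.134, -0.036, -0.042]
ft_force: [0.8, 1.4, 0.4]
finger_gap: 0.0558
```

```bash
python3 -c "
from h import *
o,p0,R=state()
"
```

```text
t 4.38 pos [0.4787 0.3227 0.0362] x [0.999 0.023 0.027] y [ 0.023 -1.    -0.007] z [ 0.027  0.008 -1.   ] gap 0.0558 F [0.8 1.4 0.4] q [-0.7   0.72  0.01  2.1   0.01  0.29 -2.26]
```

>>> move_arm([
  [-0.2,0.15,0.4],
  [0,0,0],
  [0,0,0],
  [0,0,0],
  [0,0,0],
  [0,0,0],
  [0,0,0],
], yaw=[0,0,0,0,0,0,0], gripper=[0.4,0.4,1,1,1,1,1], force=30)

```text
t: 4.97
position: [0.4773, 0.3214, 0.0337]
tcp_rot: [-3.132, -0.036, -0.045]
ft_force: [0.2, 0.3, -0.0]
finger_gap: 0.0274
```

>>> move_arm([
  [0,0,0],
  [0,0,-1],
  [0,0,-3],
  [0,0,-4],
  [0,0,-4],
  [0,0,0],
], yaw=[0,0,0,0,0,0], gripper=[1,1,1,1,1,1])

```text
t: 5.47
position: [0.4724, 0.3192, 0.1575]
tcp_rot: [-3.136, -0.036, -0.037]
ft_force: [1.2, -0.7, 0.2]
finger_gap: 0.0176
```

```bash
python3 -c "
from h import *
o,p0,R=state()
p,d=camera('wrist');cv2.imwrite('pics/w4.png',p)
p,d=camera('scene');cv2.imwrite('pics/s4.png',cv2.resize(p[100:260,200:440],None,fx=3,fy=3))
"
```

```text
t 5.47 pos [0.4724 0.3192 0.1575] x [0.999 0.023 0.023] y [ 0.023 -1.    -0.004] z [ 0.023  0.005 -1.   ] gap 0.0176 F [ 1.2 -0.7  0.2] q [-0.71  0.52  0.01  2.05  0.01  0.55 -2.25]
```

View pics/w4.png

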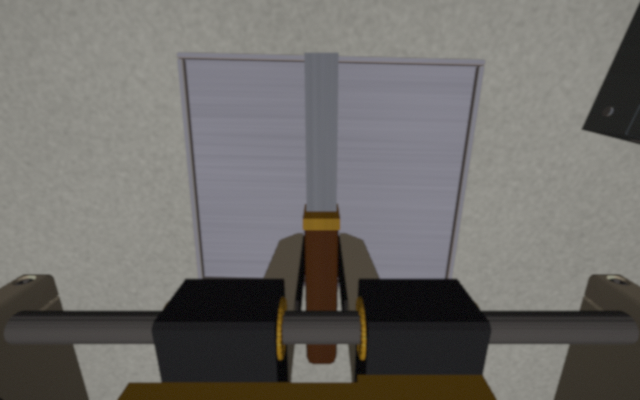

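View pics/s4.png

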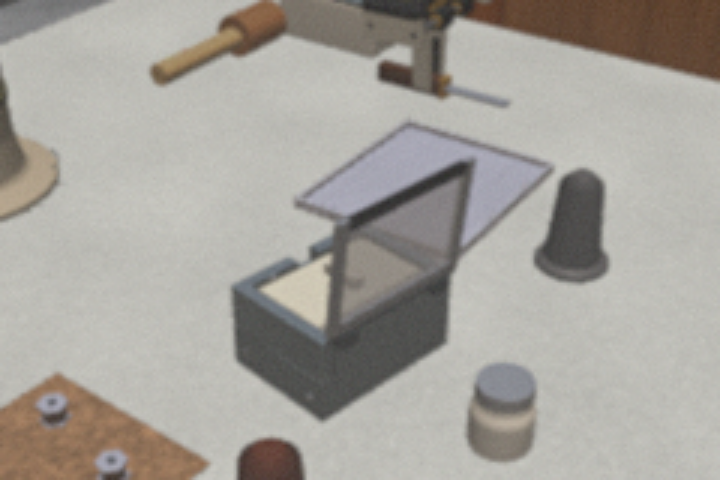

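>>> move_arm([
  [0,0,0],
  [0,0,0],
  [0.3,3.8,0.3],
  [0.3,3.8,0.3],
  [0.3,3.8,0.3],
  [0.3,3.8,0.3],
  [0.3,3.8,0.3],
  [0.3,3.8,0.3],
  [0.3,3.8,0.3],
  [0,0,0],
  [0,0,0],
], yaw=[0.117,0.117,0,0,0,0,0,0,0,0,0], gripper=[1,1,1,1,1,1,1,1,1,1,1])

```text
t: 6.48
position: [0.4239, 0.0443, 0.1187]
tcp_rot: [3.121, -0.34, 0.004]
ft_force: [0.2, 0.6, -0.5]
finger_gap: 0.0176
```

```bash
python3 -c "
from h import *
o,p0,R=state()
p,d=camera('wrist');cv2.imwrite('pics/w5.png',p)
"
```

```text
t 6.48 pos [0.4239 0.0443 0.1187] x [ 0.976 -0.216  0.003] y [-0.216 -0.976  0.002] z [ 0.002 -0.003 -1.   ] gap 0.0176 F [ 0.2  0.6 -0.5] q [-0.24  0.48  0.    2.38  0.    0.28 -2.03]
```

View pics/w5.png

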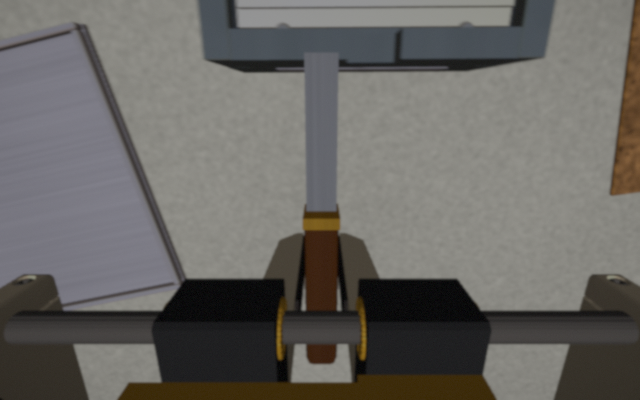

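```bash
python3 -c "
from h import *
o,p0,R=state()
p=cv2.imread('pics/w5.png')
cv2.imwrite('pics/w5c.png',cv2.resize(p[0:90,190:560],None,fx=2.1,fy=4,interpolation=cv2.INTER_CUBIC))
a=plane('wrist',[(205,57),(547,57),(401,62)],.09);print(a.round(4),(a[0]+a[1])/2,np.linalg.norm(a[0]-a[1]),np.arctan2(-(a[0]-a[1])[0],(a[0]-a[1])[1]))
for z in (.118,.1187-.0165,.1):print(plane('wrist',[(321,53)],z), np.linalg.norm(plane('wrist',[(321,53)],z)[0,:2]-p0[:2]))
"
```

```text
t 6.53 pos [0.4235 0.0441 0.1187] x [ 0.976 -0.216  0.002] y [-0.216 -0.976  0.003] z [ 0.001 -0.003 -1.   ] gap 0.0177 F [-2.  -1.5 -0.6] q [-0.24  0.48  0.    2.38  0.    0.28 -2.03]
[[ 0.5355  0.0778  0.09  ]
 [ 0.4987 -0.0878  0.09  ]
 [ 0.5122 -0.0167  0.09  ]] [ 0.51709953 -0.00502383  0.09      ] 0.16965497809541394 -0.2181147935406662
[[0.52163038 0.0220952  0.118     ]] 0.10052862531005156
[[0.52342136 0.02165382 0.1022    ]] 0.10237281106331854
[[0.52367074 0.02159236 0.1       ]] 0.10262959752171581
```

View pics/w5c.png

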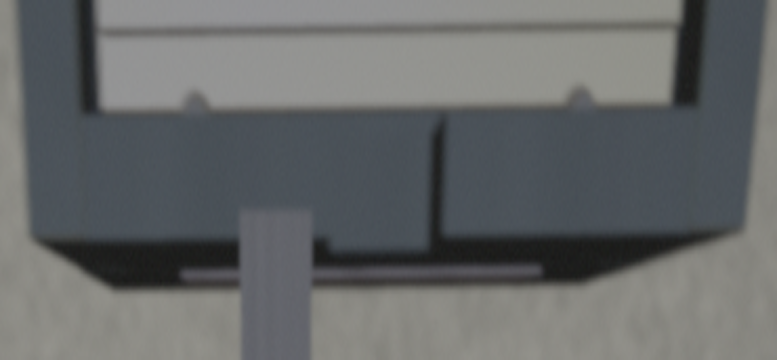

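```bash
python3 -c "
from h import *
o,p0,R=state()
a=plane('wrist',[(346,63),(397,63)],.074);print(a.round(4),a.mean(0))
n=a.mean(0);print('tool frame notch rel tcp',R.T@(n-p0))
t=plane('wrist',[(321.4,53)],.1025)[0];print('tip',R.T@(t-p0))
"
```

```text
t 6.53 pos [0.4235 0.0441 0.1187] x [ 0.976 -0.216  0.002] y [-0.216 -0.976  0.003] z [ 0.001 -0.003 -1.   ] gap 0.0177 F [-2.  -1.5 -0.6] q [-0.24  0.48  0.    2.38  0.    0.28 -2.03]
[[ 0.5188  0.0086  0.074 ]
 [ 0.5128 -0.0185  0.074 ]] [ 0.51576642 -0.00492969  0.074     ]
tool frame notch rel tcp [0.10053728 0.02789626 0.04499509]
tip [0.10230377 0.00055161 0.01642012]
```

>>> move_arm([
  [0.5,1.5,0],
  [0.4,1.3,0],
  [0,0,0],
  [0,0,0],
], yaw=[0,0,0,0], gripper=[1,1,1,1])

```text
t: 6.87
position: [0.4266, 0.0185, 0.1169]
tcp_rot: [3.122, -0.33, -0.002]
ft_force: [0.1, 1.2, -0.8]
finger_gap: 0.0176
```

```bash
cat > n.py <<'E'
from h import *
import sys
o,p0,R=state()
n=np.array([.51577,-.00493,.074]);print('notch rel tcp',(R.T@(n-p0)*1000).round(1))
p,d=camera('wrist');cv2.imwrite('pics/%s.png'%sys.argv[1],p)
cv2.imwrite('pics/%sc.png'%sys.argv[1],cv2.resize(p[0:110,190:560],None,fx=2.1,fy=4,interpolation=cv2.INTER_CUBIC))
E
python3 n.py w6
```

```text
t 6.87 pos [0.4266 0.0185 0.1169] x [ 0.978 -0.209 -0.001] y [-0.209 -0.978  0.003] z [-0.001 -0.002 -1.   ] gap 0.0176 F [ 0.1  1.2 -0.8] q [-0.17  0.48 -0.01  2.38  0.02  0.28 -1.98]
notch rel tcp [92.1  4.1 42.8]
```

View pics/w6c.png

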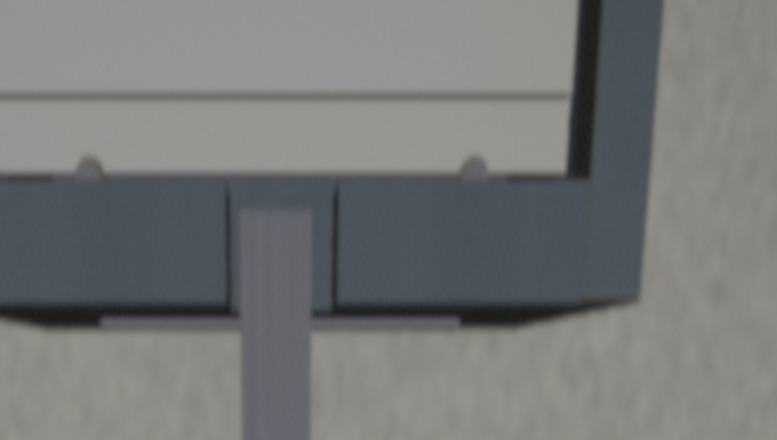

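>>> move_arm([
  [0,0.35,0.5],
  [0,0,0.8],
  [0,0,0.7],
  [0,0,0.3],
  [0,0,0],
], yaw=[0,0,0,0,0], gripper=[1,1,1,1,1])

```text
t: 7.33
position: [0.4265, 0.0191, 0.0912]
tcp_rot: [3.124, -0.32, 0.0]
ft_force: [-0.0, -0.7, 2.2]
finger_gap: 0.0178
```

```bash
python3 n.py w7
```

```text
t 7.33 pos [0.4265 0.0191 0.0912] x [ 0.979 -0.203  0.   ] y [-0.203 -0.979  0.001] z [-0.    -0.001 -1.   ] gap 0.0178 F [-0.  -0.7  2.2] q [-0.17  0.54 -0.01  2.39  0.03  0.21 -1.98]
notch rel tcp [92.2  5.4 17.3]
```

View pics/w7c.png

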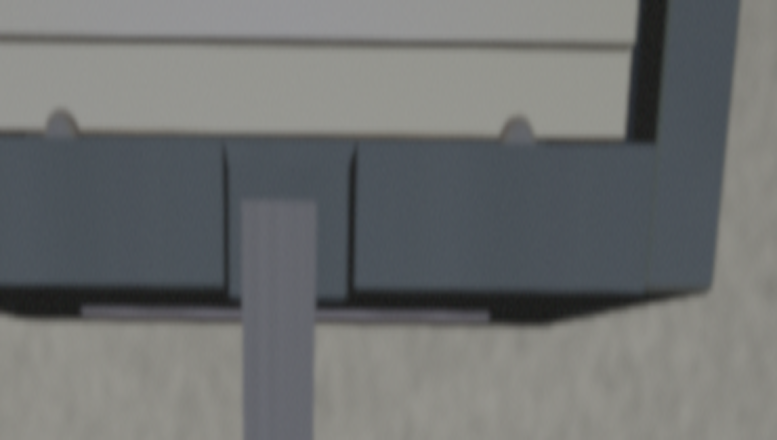

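>>> move_arm([
  [0,0.3,-0.15],
  [0,0.3,0],
  [0,0,0],
], yaw=[0.01,0,0], gripper=[1,1,1])

```text
t: 7.63
position: [0.4248, 0.013, 0.0929]
tcp_rot: [3.122, -0.336, -0.002]
ft_force: [0.3, -1.0, -1.3]
finger_gap: 0.0177
```

```bash
python3 n.py w8
```

```text
t 7.63 pos [0.4248 0.013  0.0929] x [ 0.977 -0.213 -0.001] y [-0.213 -0.977  0.002] z [-0.001 -0.001 -1.   ] gap 0.0177 F [ 0.3 -1.  -1.3] q [-0.16  0.54 -0.01  2.4   0.02  0.21 -1.98]
notch rel tcp [92.7 -1.8 18.8]
```

View pics/w8c.png

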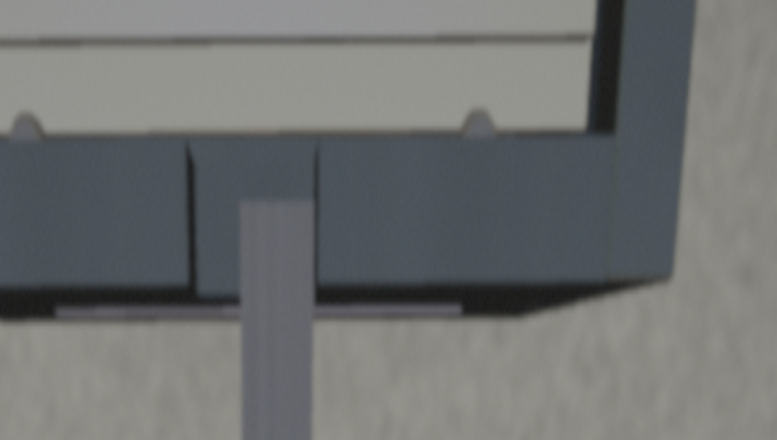

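>>> move_arm([
  [0,-0.4,0],
  [0,0,0],
  [0,0,0],
], yaw=[-0.01,0,0], gripper=[1,1,1])

```text
t: 7.93
position: [0.4259, 0.0173, 0.0933]
tcp_rot: [3.124, -0.319, -0.001]
ft_force: [-0.3, -0.8, -1.7]
finger_gap: 0.018
```

```bash
python3 n.py w9
```

```text
t 7.93 pos [0.4259 0.0173 0.0933] x [ 0.979 -0.202 -0.   ] y [-0.202 -0.979  0.001] z [-0.001 -0.001 -1.   ] gap 0.0180 F [-0.3 -0.8 -1.7] q [-0.17  0.53 -0.01  2.39  0.03  0.21 -1.98]
notch rel tcp [92.5  3.6 19.3]
```

View pics/w9c.png

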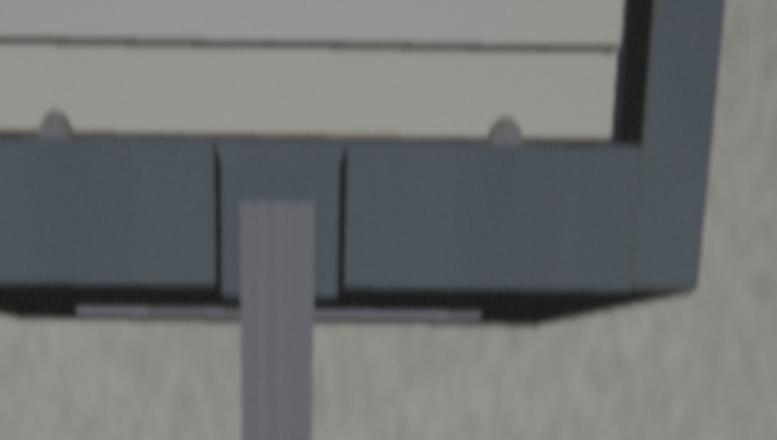

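>>> move_arm([
  [0.5,0.05,0.08],
  [0.8,0,0],
  [0.8,0,0],
  [0,0,0],
], yaw=[0.006,0,0,0], gripper=[1,1,1,1])

```text
t: 8.32
position: [0.4488, 0.0123, 0.0926]
tcp_rot: [3.123, -0.328, 0.001]
ft_force: [0.5, -0.8, -1.2]
finger_gap: 0.0181
```

```bash
python3 n.py w10
```

```text
t 8.32 pos [0.4488 0.0123 0.0926] x [ 0.978 -0.208  0.   ] y [-0.208 -0.978  0.001] z [ 0.    -0.001 -1.   ] gap 0.0181 F [ 0.5 -0.8 -1.2] q [-0.15  0.55 -0.01  2.35  0.03  0.25 -1.96]
notch rel tcp [69.1  3.  18.7]
```

View pics/w10c.png

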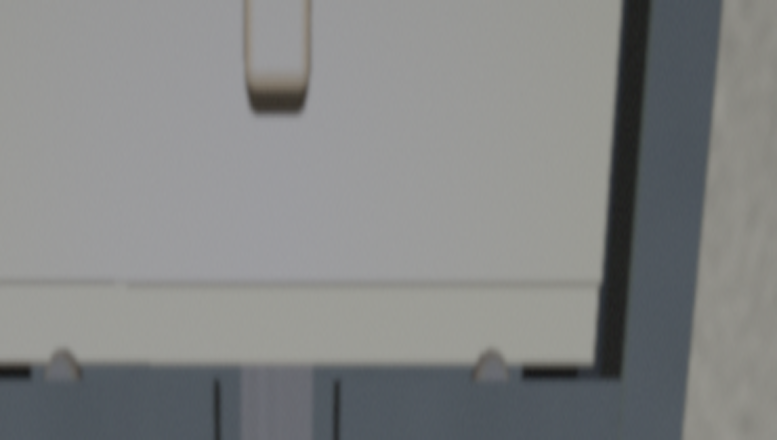

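>>> move_arm([
  [0,0,0.3],
  [0,0,0.3],
  [0,0,0.3],
  [0,0,0],
], yaw=[0,0,0,0], gripper=[1,1,1,1])

```text
t: 8.7
position: [0.4481, 0.0122, 0.0831]
tcp_rot: [3.124, -0.329, 0.001]
ft_force: [-0.7, -0.8, 5.2]
finger_gap: 0.0178
```

```bash
python3 n.py w11; python3 -c "
from h import *
p,d=camera('scene');cv2.imwrite('pics/s11.png',cv2.resize(p[140:260,230:390],None,fx=5,fy=5,interpolation=cv2.INTER_CUBIC))"
```

```text
t 8.70 pos [0.4481 0.0122 0.0831] x [ 0.978 -0.209  0.001] y [-0.209 -0.978  0.001] z [ 0.001 -0.001 -1.   ] gap 0.0178 F [-0.7 -0.8  5.2] q [-0.15  0.57 -0.01  2.35  0.03  0.22 -1.97]
notch rel tcp [69.7  2.7  9.2]
```

View pics/w11c.png

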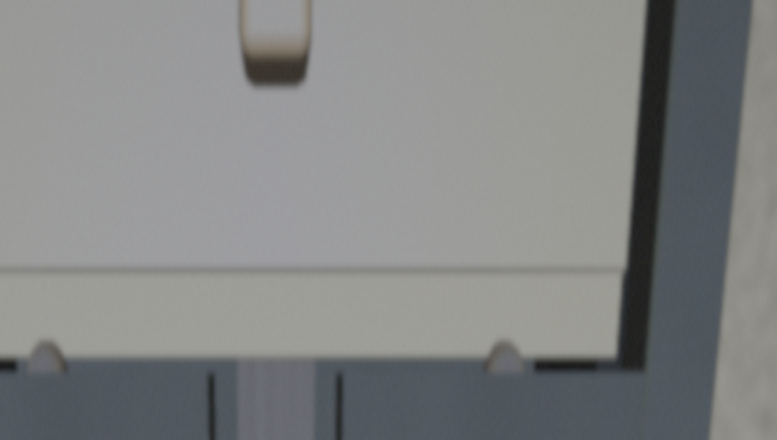

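View pics/s11.png

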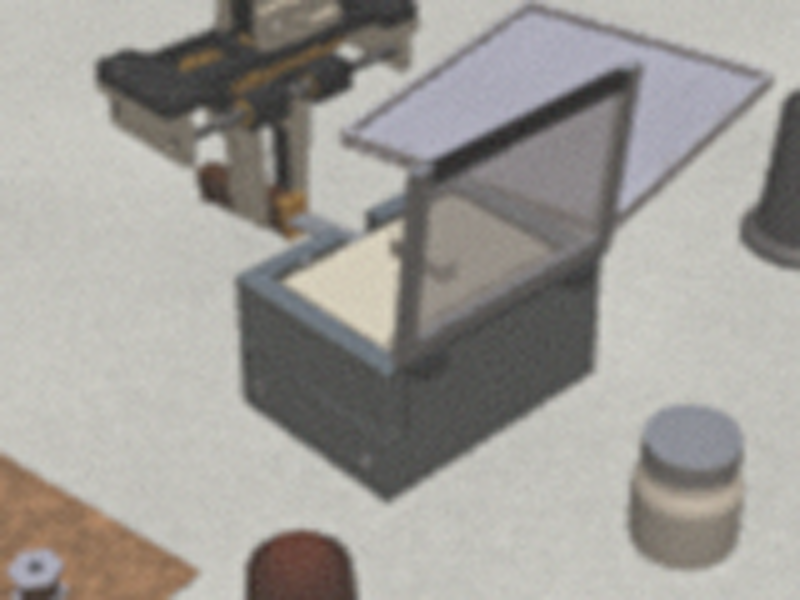

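Down 9.5 mm with a 5 N load, so the blade is bearing on the cover. Continue.

>>> move_arm([
  [0,0,0.3],
  [0,0,0.3],
  [0,0,0.3],
  [0,0,0.3],
  [0,0,0],
], yaw=[0,0,0,0,0], gripper=[1,1,1,1,1])

```text
t: 9.22
position: [0.449, 0.0121, 0.0714]
tcp_rot: [3.124, -0.33, 0.005]
ft_force: [-1.2, -0.2, 3.0]
finger_gap: 0.0181
```

```bash
python3 n.py w12
```

```text
t 9.22 pos [0.449  0.0121 0.0714] x [ 0.978 -0.209  0.003] y [-0.209 -0.978 -0.   ] z [ 0.003 -0.001 -1.   ] gap 0.0181 F [-1.2 -0.2  3. ] q [-0.15  0.59 -0.01  2.36  0.03  0.19 -1.97]
notch rel tcp [68.9  2.7 -2.4]
```

View pics/w12c.png

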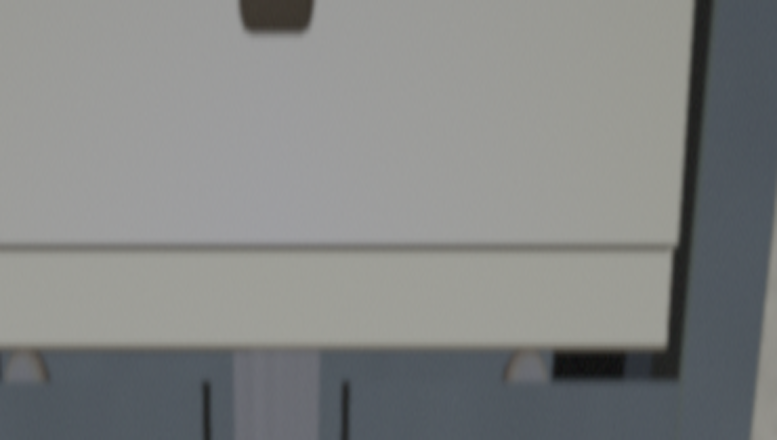

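>>> move_arm([
  [0,0,0.25],
  [0,0,0.2],
  [0,0,0],
], yaw=[0,0,0], gripper=[1,1,1])

```text
t: 9.52
position: [0.4496, 0.0121, 0.0668]
tcp_rot: [3.124, -0.33, 0.007]
ft_force: [0.5, -0.4, 3.0]
finger_gap: 0.0175
```

```bash
python3 n.py w13; python3 -c "
from h import *
p,d=camera('scene');cv2.imwrite('pics/s13.png',cv2.resize(p[140:260,230:390],None,fx=5,fy=5,interpolation=cv2.INTER_CUBIC))"
```

```text
t 9.52 pos [0.4496 0.0121 0.0668] x [ 0.978 -0.209  0.004] y [-0.209 -0.978 -0.   ] z [ 0.004 -0.001 -1.   ] gap 0.0175 F [ 0.5 -0.4  3. ] q [-0.15  0.6  -0.01  2.36  0.03  0.17 -1.97]
notch rel tcp [68.3  2.9 -6.9]
```

View pics/w13c.png

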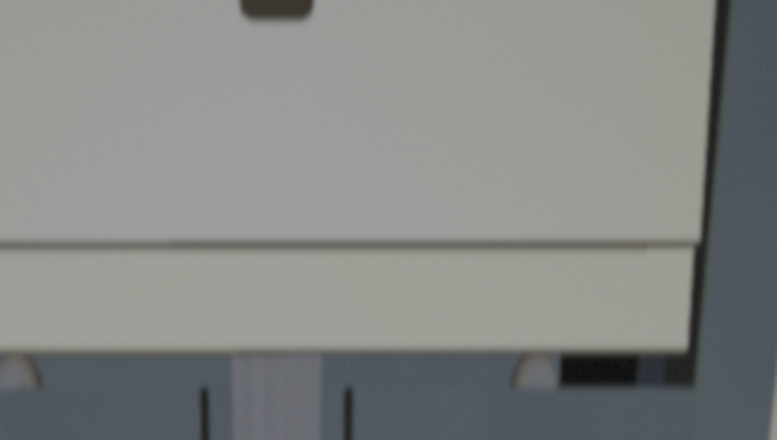

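View pics/s13.png

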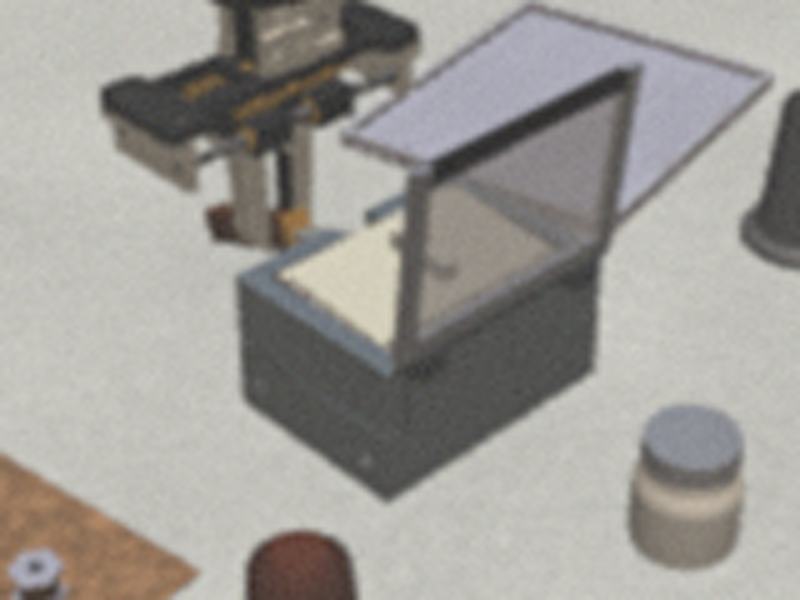

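>>> move_arm([
  [-0.5,0,0],
  [-0.6,0,0],
  [-0.6,0,0],
  [-0.6,0,0],
  [0,0,0],
], yaw=[0,0,0,0,0], gripper=[1,1,1,1,1])

```text
t: 10.03
position: [0.4222, 0.0174, 0.0663]
tcp_rot: [3.123, -0.329, -0.001]
ft_force: [-0.4, 0.8, -1.3]
finger_gap: 0.0178
```

```bash
python3 n.py w14
```

```text
t 10.03 pos [0.4222 0.0174 0.0663] x [ 0.978 -0.208 -0.   ] y [-0.208 -0.978  0.001] z [-0.001 -0.001 -1.   ] gap 0.0178 F [-0.4  0.8 -1.3] q [-0.17  0.59 -0.01  2.42  0.03  0.13 -1.99]
notch rel tcp [96.2  2.3 -7.7]
```

View pics/w14.png

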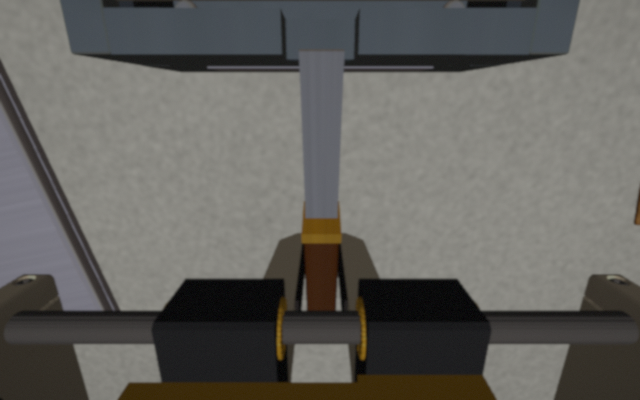

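>>> move_arm([
  [0,0,-3],
  [0,0,-4],
  [0,0,-4],
  [0,0,0],
  [0.9,-3.8,0],
  [0.9,-3.8,0],
  [0.7,-3.8,0],
  [0.5,-3.8,0],
  [0.5,-3.8,0],
  [0.3,-3.8,0],
  [0.3,-3.8,0],
  [0.3,-3.8,0],
], yaw=[0,0,-0.11,-0.11,0,0,0,0,0,0,0,0], gripper=[1,1,1,1,1,1,1,1,1,1,1,1])

```text
t: 11.08
position: [0.4655, 0.3221, 0.1807]
tcp_rot: [3.136, -0.002, -0.003]
ft_force: [1.2, -0.4, -0.1]
finger_gap: 0.018
```

```bash
python3 -c "
from h import *
o,p0,R=state()
print('rel target',(R.T@(np.array([.47,.388,.036])-p0)*100).round(2))
p,d=camera('wrist');cv2.imwrite('pics/w15.png',p)
p,d=camera('top');cv2.imwrite('pics/t15.png',p)
p,d=camera('scene');cv2.imwrite('pics/s15.png',cv2.resize(p[80:280,230:430],None,fx=3,fy=3,interpolation=cv2.INTER_CUBIC))"
```

```text
t 11.08 pos [0.4655 0.3221 0.1807] x [ 1.    -0.001 -0.002] y [-0.001 -1.     0.006] z [-0.002 -0.006 -1.   ] gap 0.0180 F [ 1.2 -0.4 -0.1] q [-0.67  0.49 -0.06  2.02  0.05  0.63 -2.33]
rel target [ 0.47 -6.67 14.43]
```

View pics/w15.png

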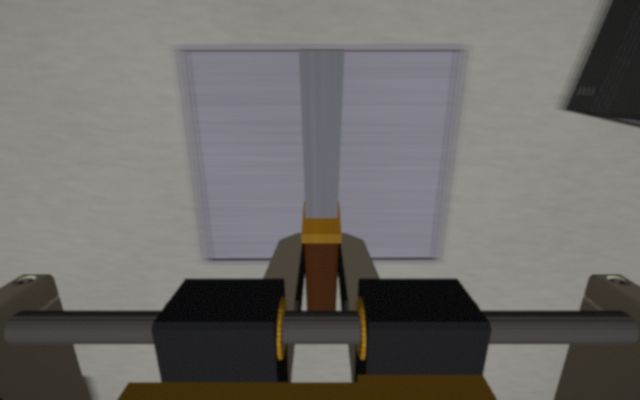

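View pics/s15.png

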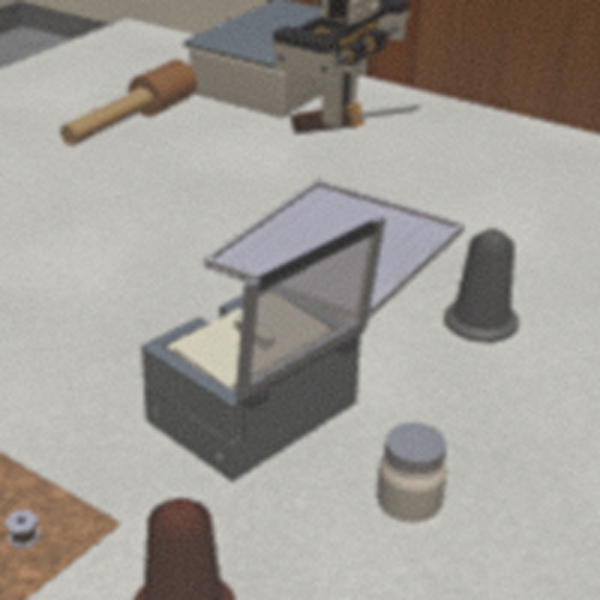

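>>> move_arm([
  [0.2,-3.3,2],
  [0.2,-3.3,3],
  [0,0,3],
  [0,0,2.5],
  [0,0,1],
  [0,0,0],
], yaw=[0,0,0,0,0,0], gripper=[1,1,1,1,1,1], force=15)

```text
t: 11.73
position: [0.4708, 0.385, 0.0621]
tcp_rot: [3.135, -0.003, 0.001]
ft_force: [0.7, -0.6, -0.1]
finger_gap: 0.0183
```

```bash
python3 -c "
from h import *
o,p0,R=state()
print('rel target',(R.T@(np.array([.47,.388,.036])-p0)*100).round(2))"
```

```text
t 11.73 pos [0.4708 0.385  0.0621] x [ 1.    -0.002  0.001] y [-0.002 -1.     0.007] z [ 0.001 -0.007 -1.   ] gap 0.0183 F [ 0.7 -0.6 -0.1] q [-0.76  0.7  -0.04  2.    0.07  0.45 -2.42]
rel target [-0.08 -0.32  2.6 ]
```

>>> move_arm([
  [0,0,0.6],
  [0,0,0.5],
  [0,0,0.5],
  [0,0,0.5],
  [0,0,0.4],
  [0,0,0],
], yaw=[0,0,0,0,0,0], gripper=[1,1,1,1,1,1], force=10)

```text
t: 12.23
position: [0.4753, 0.3824, 0.0406]
tcp_rot: [3.138, -0.012, 0.012]
ft_force: [0.3, 0.4, -1.7]
finger_gap: 0.0181
```

```bash
python3 -c "
from h import *
o,p0,R=state()
p,d=camera('wrist');cv2.imwrite('pics/w16.png',p)"
```

```text
t 12.23 pos [0.4753 0.3824 0.0406] x [ 1.    -0.008  0.007] y [-0.008 -1.     0.003] z [ 0.007 -0.003 -1.   ] gap 0.0181 F [ 0.3  0.4 -1.7] q [-0.75  0.74 -0.03  2.01  0.07  0.4  -2.42]
```

View pics/w16.png

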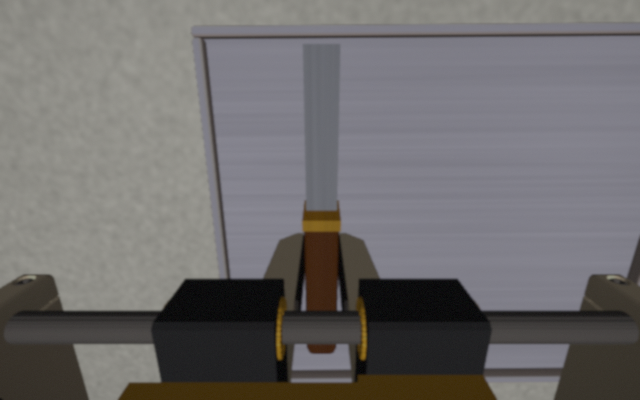

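>>> move_arm([
  [0,0,0.5],
  [0,0,0],
  [0,0,0],
  [0,0,0],
  [0,0,0],
  [0,0,-2],
  [0,0,-3],
  [0,0,-4],
  [0,0,-4],
  [0,0,-2],
  [0,0,0],
], yaw=[0,0,0,0,0,0,0,0,0,0,0], gripper=[1,1,0.62,0.62,0.62,0.62,0.62,0.62,0.62,0.62,0.62])

```text
t: 13.2
position: [0.4718, 0.3826, 0.1899]
tcp_rot: [3.134, -0.009, 0.002]
ft_force: [-0.7, 0.4, 0.4]
finger_gap: 0.0351
```

```bash
python3 -c "
from h import *
o,p0,R=state()
p,d=camera('wrist');cv2.imwrite('pics/w17.png',p)
print('rel rib standoff',(R.T@(np.array([.578,-.0157,.19])-p0)*100).round(2))"
```

```text
t 13.20 pos [0.4718 0.3826 0.1899] x [ 1.    -0.005  0.002] y [-0.005 -1.     0.008] z [ 0.002 -0.008 -1.   ] gap 0.0351 F [-0.7  0.4  0.4] q [-0.74  0.52 -0.05  1.92  0.05  0.7  -2.4 ]
rel rib standoff [10.83 39.77  0.31]
```

View pics/w17.png

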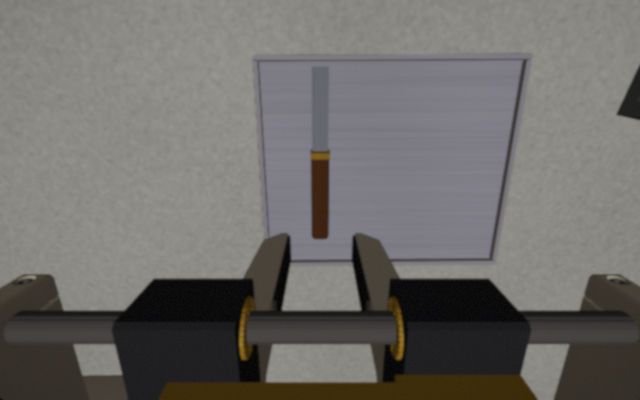

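>>> move_arm([
  [0,0,0],
  [0,0,0],
  [1.5,3.8,0],
  [1.5,3.8,0],
  [1.5,3.8,0],
  [1.5,3.8,0],
  [1.5,3.8,0],
  [1.5,3.8,0],
  [1.5,3.8,0],
  [1.5,3.8,0],
  [0.5,3.6,0],
  [0,0,0],
], yaw=[0.1,0.11,0,0,0,0,0,0,0,0,0,0], gripper=[0.62,0.62,0.62,0.62,0.62,0.62,0.62,0.62,0.62,0.62,0.62,0.62])

```text
t: 14.25
position: [0.5119, 0.0147, 0.1759]
tcp_rot: [3.109, -0.334, -0.024]
ft_force: [0.6, -0.0, -1.0]
finger_gap: 0.0352
```

```bash
python3 -c "
from h import *
o,p0,R=state()
p,d=camera('wrist');cv2.imwrite('pics/w18.png',p)
print('rel rib',(R.T@(np.array([.578,-.0157,.107])-p0)*100).round(2),proj('wrist',[[.578,-.0157,.107]]))"
```

```text
t 14.25 pos [0.5119 0.0147 0.1759] x [ 0.977 -0.212 -0.014] y [-0.212 -0.977  0.016] z [-0.017 -0.013 -1.   ] gap 0.0352 F [ 0.6 -0.  -1. ] q [-0.14  0.45 -0.01  2.14  0.03  0.57 -1.96]
rel rib [7.2  1.46 6.82] [[348.4937514  114.19480116]]
```

View pics/w18.png

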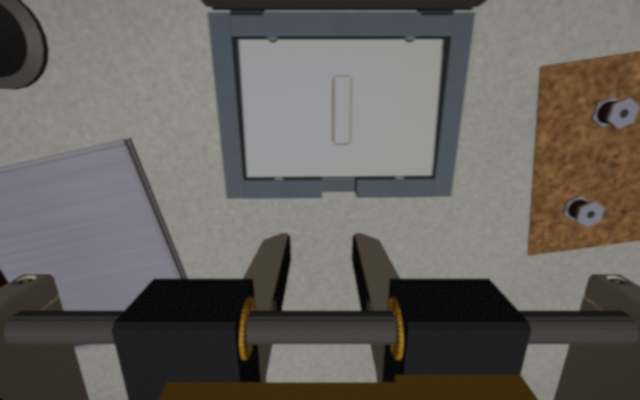

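```bash
python3 -c "
from h import *
o,p0,R=state()
a=plane('wrist',[(342,110),(342,76),(341.5,144)],.104);print(a.round(4),(R.T@(a-p0).T*100).T.round(2))"
```

```text
t 14.30 pos [0.5124 0.0178 0.1758] x [ 0.978 -0.21  -0.014] y [-0.21  -0.978  0.015] z [-0.016 -0.012 -1.   ] gap 0.0354 F [0.5 0.5 0.6] q [-0.14  0.45 -0.02  2.13  0.03  0.57 -1.96]
[[ 0.5812 -0.0123  0.104 ]
 [ 0.6015 -0.0163  0.104 ]
 [ 0.5597 -0.0078  0.104 ]] [[7.46 1.4  7.1 ]
 [9.52 1.35 7.07]
 [5.25 1.4  7.13]]
```

>>> move_arm([
  [2.7,0.7,0],
  [2.7,0.7,0.5],
  [2.6,0,1],
  [0,0,1],
  [0,0,0],
], yaw=[0,0,0,0,0], gripper=[0.62,0.62,0.62,0.62,0.62])

```text
t: 14.72
position: [0.5868, -0.01, 0.1437]
tcp_rot: [3.112, -0.326, -0.035]
ft_force: [-1.3, -0.0, 0.6]
finger_gap: 0.0355
```

```bash
python3 -c "
from h import *
camera('top')
o,p0,R=state()
p,d=camera('wrist');cv2.imwrite('pics/w19.png',p)
p,d=camera('top');cv2.imwrite('pics/t19.png',cv2.resize(p[130:280,230:450],None,fx=3.5,fy=3.5,interpolation=cv2.INTER_CUBIC))
print('rel rib',(R.T@(np.array([.581,-.0125,.104])-p0)*100).round(2))"
```

```text
t 14.77 pos [ 0.5872 -0.0096  0.1445] x [ 0.978 -0.207 -0.02 ] y [-0.207 -0.978  0.014] z [-0.023 -0.01  -1.   ] gap 0.0354 F [0.  0.6 0.2] q [-0.07  0.57 -0.02  1.99  0.03  0.61 -1.89]
rel rib [-0.47  0.35  4.06]
```

View pics/w19.png

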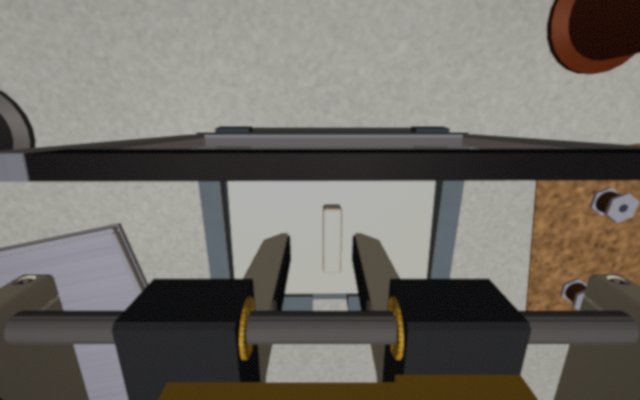

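View pics/t19.png

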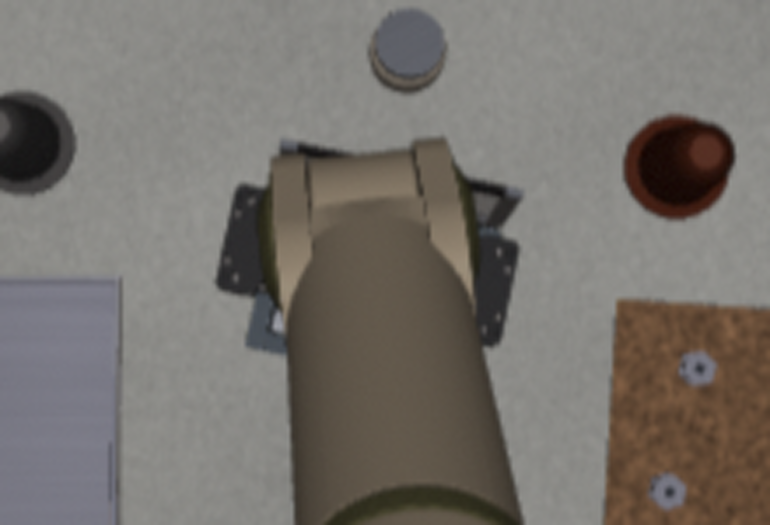

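>>> move_arm([
  [0,0.35,0.8],
  [0,0,1],
  [0,0,0.8],
  [0,0,0],
  [0,0,0],
], yaw=[0,0,0,0,0], gripper=[0.62,0.62,0.62,0.62,0.62])

```text
t: 15.28
position: [0.5833, -0.0114, 0.119]
tcp_rot: [3.114, -0.32, -0.031]
ft_force: [0.3, 0.7, 0.5]
finger_gap: 0.0355
```

```bash
python3 -c "
from h import *
o,p0,R=state()
p,d=camera('wrist');cv2.imwrite('pics/w20.png',p)
print('rel rib',(R.T@(np.array([.581,-.0125,.104])-p0)*100).round(2))"
```

```text
t 15.28 pos [ 0.5833 -0.0114  0.119 ] x [ 0.979 -0.204 -0.019] y [-0.203 -0.979  0.013] z [-0.021 -0.009 -1.   ] gap 0.0355 F [0.3 0.7 0.5] q [-0.07  0.6  -0.02  2.02  0.03  0.54 -1.89]
rel rib [-0.17  0.14  1.5 ]
```

View pics/w20.png

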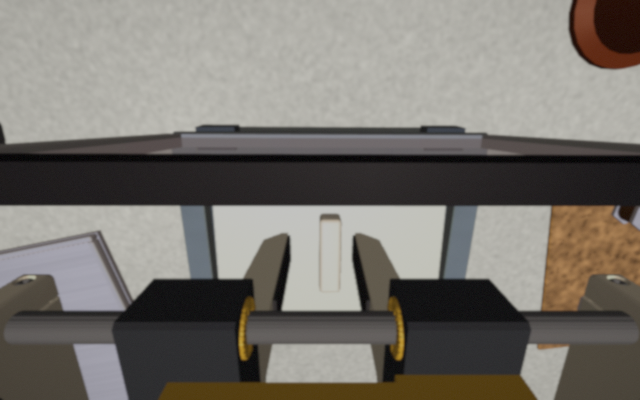

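>>> move_arm([
  [0.4,0.1,0.15],
  [0,0,0],
  [0,0,0],
  [0,0,0],
  [0,0,0],
  [0,0,0],
  [0,0,0],
], yaw=[0,0,0,0,0,0,0], gripper=[0.62,1,1,1,1,1,1], force=45)

```text
t: 15.92
position: [0.5875, -0.0142, 0.1182]
tcp_rot: [3.113, -0.322, -0.03]
ft_force: [0.8, 0.6, -1.5]
finger_gap: 0.0113
```

>>> move_arm([
  [0,0,-0.3],
  [0,0,-0.4],
  [0,0,-0.4],
  [0,0,-0.4],
  [0,0,-0.4],
  [0,0,0],
], yaw=[0,0,0,0,0,0], gripper=[1,1,1,1,1,1])

```text
t: 16.42
position: [0.5877, -0.0133, 0.1392]
tcp_rot: [3.114, -0.321, -0.031]
ft_force: [0.1, 0.0, -0.0]
finger_gap: 0.0113
```

```bash
python3 -c "
from h import *
o,p0,R=state()
p,d=camera('wrist');cv2.imwrite('pics/w21.png',p)
p,d=camera('scene');cv2.imwrite('pics/s21.png',cv2.resize(p[100:260,230:390],None,fx=4,fy=3.7,interpolation=cv2.INTER_CUBIC))"
```

```text
t 16.42 pos [ 0.5877 -0.0133  0.1392] x [ 0.979 -0.204 -0.018] y [-0.204 -0.979  0.013] z [-0.021 -0.009 -1.   ] gap 0.0113 F [ 0.1  0.  -0. ] q [-0.07  0.58 -0.02  1.99  0.03  0.59 -1.88]
```

View pics/w21.png

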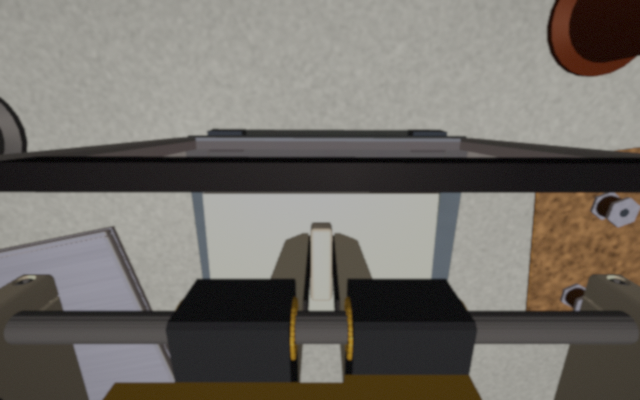

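View pics/s21.png

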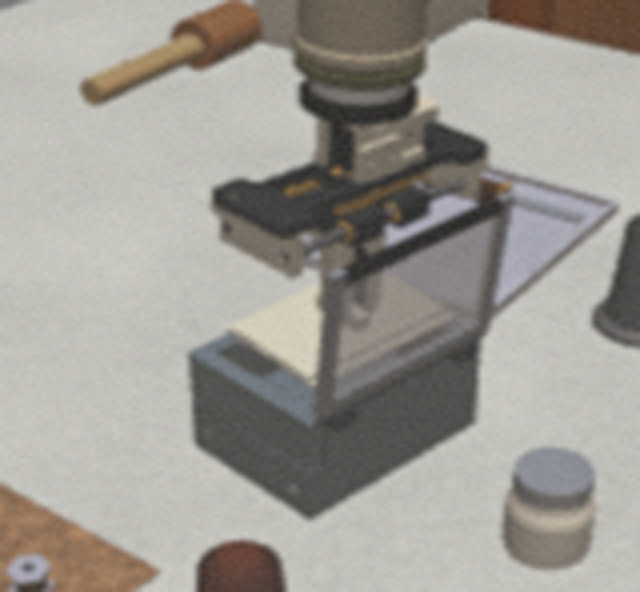

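>>> move_arm([
  [0,0,-2],
  [0,0,-3],
  [0,0,-2],
  [-2,-1,0],
  [-2,-3,0],
  [-2,-3.5,0],
  [-2,-3.5,0],
  [-1.5,-3.5,0],
  [-0.5,-3.5,0],
  [-0.5,-3.5,0],
  [0,-3,0],
  [0,0,0],
], yaw=[0,0,0,-0.1,-0.1,0,0,0,0,0,0,0], gripper=[1,1,1,1,1,1,1,1,1,1,1,1])

```text
t: 17.52
position: [0.4863, 0.2451, 0.2106]
tcp_rot: [3.132, -0.006, -0.03]
ft_force: [1.3, 0.8, 0.2]
finger_gap: 0.0113
```

```bash
python3 -c "
from h import *
camera('top')
o,p0,R=state()
p,d=camera('wrist');cv2.imwrite('pics/w22.png',p)
print('rel',(R.T@(np.array([.482,.27,.034])-p0)*100).round(2))"
```

```text
t 17.57 pos [0.4862 0.2422 0.2104] x [ 1.    -0.005 -0.02 ] y [-0.005 -1.     0.011] z [-0.02  -0.011 -1.   ] gap 0.0114 F [-1.3 -0.7 -1.3] q [-0.5   0.44 -0.09  2.03  0.06  0.7  -2.2 ]
rel [-0.09 -2.97 17.62]
```

View pics/w22.png

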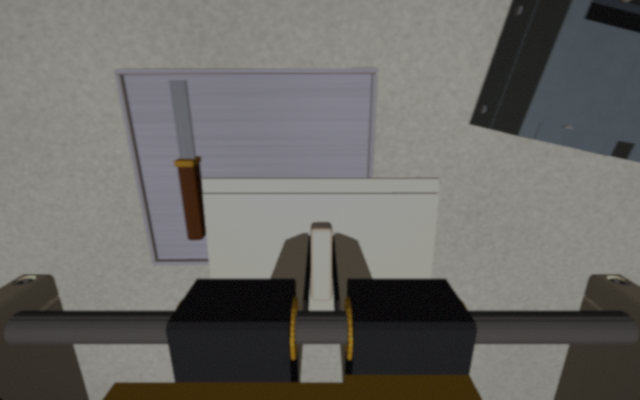

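>>> move_arm([
  [0.2,-1.5,1],
  [0.2,-1.4,3],
  [0,0,3],
  [0,0,3],
  [0,0,2.5],
  [0,0,1.5],
  [0,0,1],
  [0,0,0],
  [0,0,0],
], yaw=[0,0,0,0,0,0,0,0,0], gripper=[1,1,1,1,1,1,1,1,1])

```text
t: 18.37
position: [0.4938, 0.2575, 0.0524]
tcp_rot: [3.126, -0.038, -0.025]
ft_force: [0.2, -0.0, -0.1]
finger_gap: 0.0111
```

```bash
python3 -c "
from h import *
camera('top')
o,p0,R=state()
p,d=camera('wrist');cv2.imwrite('pics/w23.png',p)
print('rel',(R.T@(np.array([.482,.27,.038])-p0)*100).round(2))"
```

```text
t 18.42 pos [0.4938 0.2575 0.0527] x [ 1.    -0.024 -0.015] y [-0.024 -1.     0.016] z [-0.016 -0.015 -1.   ] gap 0.0115 F [ 0.  -0.4 -1.6] q [-0.55  0.69 -0.05  2.11  0.1   0.37 -2.28]
rel [-1.19 -1.25  1.47]
```

View pics/w23.png

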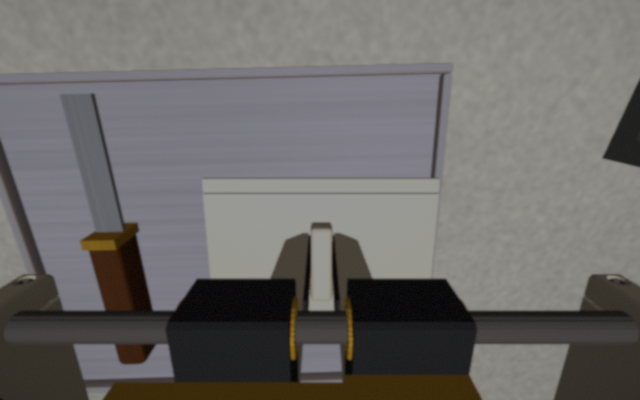

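>>> move_arm([
  [-0.5,-0.8,0],
  [-0.5,-0.7,0],
  [0,0,0.6],
  [0,0,0.4],
  [0,0,0.3],
  [0,0,0],
], yaw=[0,0,0,0,0,0], gripper=[1,1,1,1,1,1])

```text
t: 18.97
position: [0.485, 0.2769, 0.0435]
tcp_rot: [3.132, -0.036, -0.013]
ft_force: [0.6, 0.5, -0.8]
finger_gap: 0.0113
```

```bash
python3 -c "
from h import *
o,p0,R=state()
p,d=camera('wrist');cv2.imwrite('pics/w24.png',p)"
```

```text
t 18.97 pos [0.485  0.2769 0.0435] x [ 1.    -0.023 -0.008] y [-0.023 -1.     0.01 ] z [-0.008 -0.009 -1.   ] gap 0.0113 F [ 0.6  0.5 -0.8] q [-0.59  0.7  -0.05  2.11  0.1   0.34 -2.31]
```

View pics/w24.png

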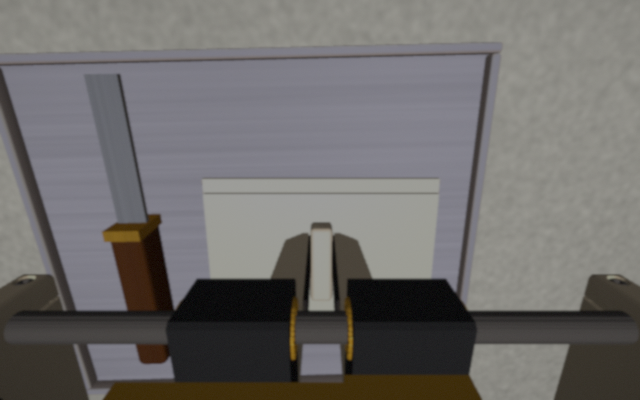

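>>> move_arm([
  [0,0,0.4],
  [0,0,0.2],
  [0,0,0],
  [0,0,0],
  [0,0,0],
  [0,0,0],
  [0,0,-2],
  [0,0,-3],
  [0,0,-4],
  [0,0,-4],
  [0,0,-3],
  [0,0,0],
], yaw=[0,0,0,0,0,0,0,0,0,0,0,0], gripper=[1,1,1,0.7,0.65,0.65,0.65,0.65,0.65,0.65,0.65,0.65])

```text
t: 20.02
position: [0.4859, 0.2768, 0.2026]
tcp_rot: [3.128, -0.039, -0.021]
ft_force: [0.9, 0.1, 0.2]
finger_gap: 0.0323
```

```bash
python3 -c "
from h import *
o,p0,R=state()
p,d=camera('wrist');cv2.imwrite('pics/w25.png',p)
p,d=camera('top');cv2.imwrite('pics/t25.png',p)"
```

```text
t 20.02 pos [0.4859 0.2768 0.2026] x [ 1.    -0.025 -0.013] y [-0.025 -1.     0.014] z [-0.013 -0.013 -1.   ] gap 0.0323 F [0.9 0.1 0.2] q [-0.56  0.46 -0.08  2.01  0.06  0.69 -2.28]
```

View pics/w25.png

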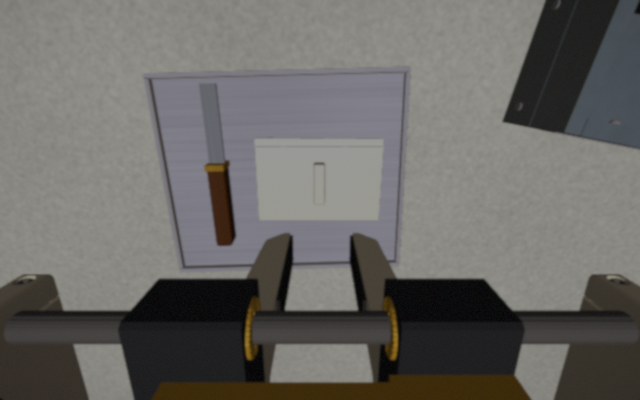

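View pics/t25.png

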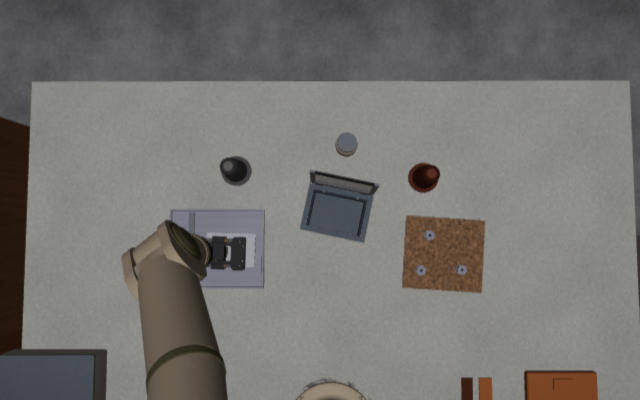

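>>> move_arm([
  [-0.2,4.1,0],
  [-0.2,4.1,0],
  [-0.2,4.1,0],
  [-0.2,4.1,0],
  [-0.2,4.1,0],
  [-0.2,4.1,0],
  [-0.2,4.1,0],
  [-0.2,4.1,0],
  [-0.2,4.1,0],
  [-0.2,4.1,0],
  [-0.2,4.1,0],
  [-0.2,4.1,0],
], yaw=[0,0,0,0,0,0,0,0,0,0,0,0], gripper=[0.5,0.5,0.5,0.5,0.5,0.5,0.5,0.5,0.5,0.5,0.5,0.5])

```text
t: 21.12
position: [0.4425, -0.2153, 0.188]
tcp_rot: [3.129, -0.007, -0.069]
ft_force: [0.5, 0.1, 0.5]
finger_gap: 0.0461
```

```bash
python3 -c "
from h import *
camera('top')
o,p0,R=state()
p,d=camera('wrist');cv2.imwrite('pics/w26.png',p)"
```

```text
t 21.17 pos [ 0.441  -0.2242  0.188 ] x [ 0.999 -0.014 -0.044] y [-0.014 -1.     0.016] z [-0.044 -0.016 -0.999] gap 0.0466 F [ 0.7 -8.3  0.9] q [ 0.38  0.42 -0.05  2.15  0.09  0.61 -1.33]
```

View pics/w26.png

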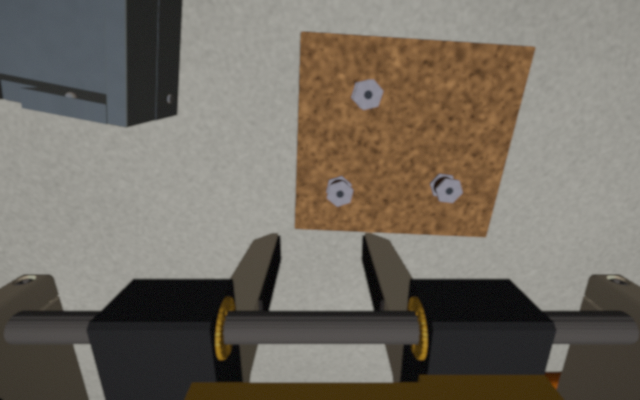

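```bash
cat > bob.py <<'E'
from h import *
import sys
camera('top')
o,p0,R=state()
C=cal('wrist');p,d=camera('wrist');cv2.imwrite('pics/%s.png'%sys.argv[1],p)
b=p.astype(int);m=((b[...,0]-b[...,2]>-6)&(b.max(2)>115)).astype(np.uint8)
# restrict to board
P=plane('wrist',np.stack(np.meshgrid(np.arange(640),np.arange(400)),-1).reshape(-1,2),.024,C).reshape(400,640,3)
brown=((b[...,2]-b[...,0]>18)).astype(np.uint8)
hull=cv2.morphologyEx(brown,cv2.MORPH_CLOSE,np.ones((25,25)))
m&=hull; m=cv2.morphologyEx(m,cv2.MORPH_CLOSE,np.ones((5,5)))
cs,_=cv2.findContours(m,cv2.RETR_EXTERNAL,cv2.CHAIN_APPROX_NONE)
xa=np.arctan2(R[1,0],R[0,0])
for c in cs:
    if cv2.contourArea(c)<150: continue
    c=c[:,0,:];(cx,cy)=(c.min(0)+c.max(0))/2
    w=P[c[:,1],c[:,0],:2]
    M=cv2.moments((w*1e5).astype(np.float32).reshape(-1,1,2));ctr=np.array([M['m10'],M['m01']])/M['m00']/1e5
    r=w-ctr;a=np.arctan2(r[:,1],r[:,0]);rr=np.hypot(*r.T)
    h=(rr*np.exp(6j*a)).sum()/rr.sum();corner=np.angle(h)/6  # corner direction mod 60deg
    flat=corner+np.pi/6
    # jaw (tool y) direction angle = xa-pi/2 ; need flat normal; smallest turn
    dlt=(flat-(xa-np.pi/2)+np.pi/6)%(np.pi/3)-np.pi/6
    rel=R.T@(np.r_[ctr,.024]-p0)
    print('px',(cx,cy),'area',round(M['m00']/1e10*1e6),'mm2 ctr',ctr.round(4),'h',abs(h).round(3),'yawcmd %.3f'%-dlt,'rel cm',(rel*100).round(2))
E
python3 bob.py w27
```

```text
t 21.27 pos [ 0.4421 -0.2168  0.1879] x [ 0.999 -0.012 -0.044] y [-0.011 -1.     0.013] z [-0.044 -0.013 -0.999] gap 0.0463 F [0.1 0.3 0.4] q [ 0.37  0.42 -0.06  2.15  0.09  0.61 -1.34]
px (np.float64(346.5), np.float64(192.0)) area 547 mm2 ctr [ 0.4249 -0.2444] h 0.029 yawcmd 0.108 rel cm [-0.97  2.56 16.48]
px (np.float64(453.0), np.float64(188.5)) area 524 mm2 ctr [ 0.425 -0.354] h 0.197 yawcmd -0.393 rel cm [-0.82 13.52 16.62]
px (np.float64(374.5), np.float64(95.0)) area 476 mm2 ctr [ 0.5179 -0.2689] h 0.071 yawcmd 0.308 rel cm [ 8.36  4.91 16.1 ]
```

>>> move_arm([
  [0.5,2.4,2],
  [0.5,2.4,2],
  [0,0,2],
  [0,0,1],
  [0,0,0],
  [0,0,0],
], yaw=[0,0,0,0,0,0], gripper=[0.5,0.5,0.5,0.5,0.5,0.5])

```text
t: 21.82
position: [0.4507, -0.2544, 0.111]
tcp_rot: [3.135, 0.009, -0.076]
ft_force: [0.3, -0.3, -1.3]
finger_gap: 0.0464
```

```bash
python3 bob.py w28
```

```text
t 21.87 pos [ 0.4508 -0.2542  0.1112] x [ 0.999  0.006 -0.049] y [ 0.007 -1.     0.005] z [-0.049 -0.006 -0.999] gap 0.0461 F [0.6 0.1 0.4] q [ 0.42  0.57 -0.05  2.15  0.11  0.47 -1.28]
px (np.float64(445.5), np.float64(232.0)) area 674 mm2 ctr [ 0.427  -0.3534] h 0.046 yawcmd -0.330 rel cm [-2.01  9.86  8.88]
px (np.float64(309.5), np.float64(233.0)) area 608 mm2 ctr [ 0.4258 -0.2463] h 0.05 yawcmd 0.188 rel cm [-2.07 -0.85  8.83]
```

View pics/w28.png

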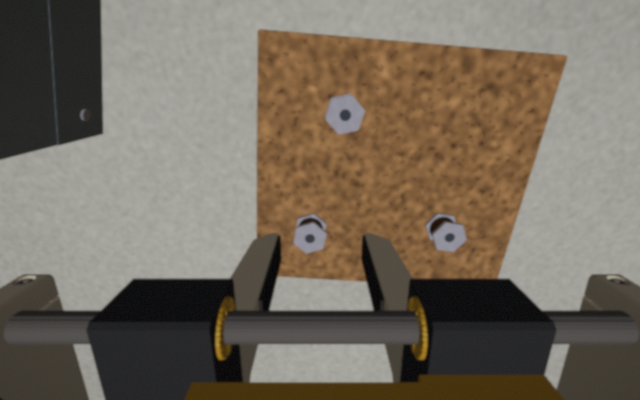

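```bash
cat > hexa.py <<'E'
from h import *
import sys
def run(name,u,v,s=26):
    o,p0,R=state();C=cal('wrist')
    p=cv2.imread('pics/%s.png'%name)
    g=p[v-s:v+s,u-s:u+s].astype(int)
    m=((g[...,2]-g[...,0])<12).astype(np.uint8)*((g.max(2)>95))
    m=m.astype(np.uint8)
    n,l,st,ce=cv2.connectedComponentsWithStats(m)
    i=l[s-8:s+8,s-8:s+8];i=np.bincount(i[i>0]).argmax();m=(l==i).astype(np.uint8)
    cs,_=cv2.findContours(m,cv2.RETR_EXTERNAL,cv2.CHAIN_APPROX_NONE);c=max(cs,key=cv2.contourArea)[:,0,:]+[u-s,v-s]
    P=plane('wrist',c,.024,C)[:,:2]
    w=(P*1e4).astype(np.float32)
    M=cv2.moments(cv2.convexHull(w));ctr=np.array([M['m10'],M['m01']])/M['m00']/1e4
    xa=np.arctan2(R[1,0],R[0,0]);best=[]
    r=P-ctr
    for a in np.arange(-30,30,1.)*np.pi/180:
        # support widths at a, a+60,a+120
        ws=[np.ptp(r@[np.cos(a+k*np.pi/3),np.sin(a+k*np.pi/3)]) for k in range(3)]
        best.append((sum(ws),a,ws))
    b=min(best);dl=(b[1]-(xa-np.pi/2)+np.pi/6)%(np.pi/3)-np.pi/6
    print('ctr',ctr.round(4),'area',M['m00']/100,'widths',np.round(np.array(b[2])*1000,1),'yawcmd %.3f'%-dl,'rel cm',(R.T@(np.r_[ctr,.024]-p0)*100).round(2))
    cv2.imwrite('pics/hx.png',cv2.resize(np.hstack([p[v-s:v+s,u-s:u+s],np.repeat(m[...,None]*255,3,2)]),None,fx=7,fy=7,interpolation=cv2.INTER_CUBIC))
run(sys.argv[1],int(sys.argv[2]),int(sys.argv[3]))
E
python3 hexa.py w28 345 114
```

```text
t 21.92 pos [ 0.4511 -0.2547  0.1118] x [ 0.999  0.006 -0.047] y [ 0.006 -1.     0.006] z [-0.047 -0.006 -0.999] gap 0.0464 F [0.1 0.5 0. ] q [ 0.43  0.57 -0.05  2.15  0.11  0.47 -1.28]
ctr [ 0.5182 -0.2712] area 507.46738288521766 widths [25.1 25.  23.9] yawcmd 0.320 rel cm [7.1  1.64 8.47]
```

View pics/hx.png

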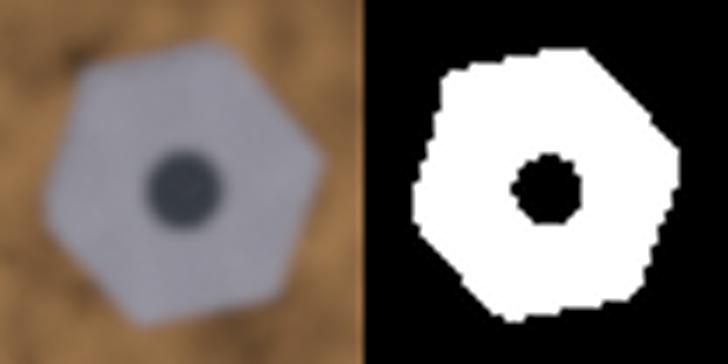

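>>> move_arm([
  [3.5,0.8,0],
  [3.5,0.8,0],
  [0,0,1],
  [0,0,1],
  [0,0,0],
  [0,0,0],
], yaw=[0,0,0.1,0.1,0.1,0], gripper=[0.5,0.5,0.5,0.5,0.5,0.5])

```text
t: 22.42
position: [0.5259, -0.2666, 0.0934]
tcp_rot: [3.092, -0.468, -0.061]
ft_force: [-0.4, -0.4, 0.1]
finger_gap: 0.0462
```

```bash
cat > rel.py <<'E'
from h import *
import sys
a=list(map(float,sys.argv[1:4]))
camera('top');o,p0,R=state();print('rel cm',(R.T@(np.array(a)-p0)*100).round(2),'xang %.3f'%np.arctan2(R[1,0],R[0,0]))
if len(sys.argv)>4:
    p,d=camera('wrist');cv2.imwrite('pics/%s.png'%sys.argv[4],p)
E
python3 rel.py .5182 -.2712 .024 w29
```

```text
t 22.47 pos [ 0.5259 -0.2665  0.0934] x [ 0.956 -0.29  -0.037] y [-0.29  -0.957  0.019] z [-0.041 -0.008 -0.999] gap 0.0467 F [ 1.3  0.3 -0. ] q [ 0.34  0.65  0.03  2.01  0.    0.52 -1.5 ]
rel cm [-0.35  0.54  6.97] xang -0.295
```

View pics/w29.png

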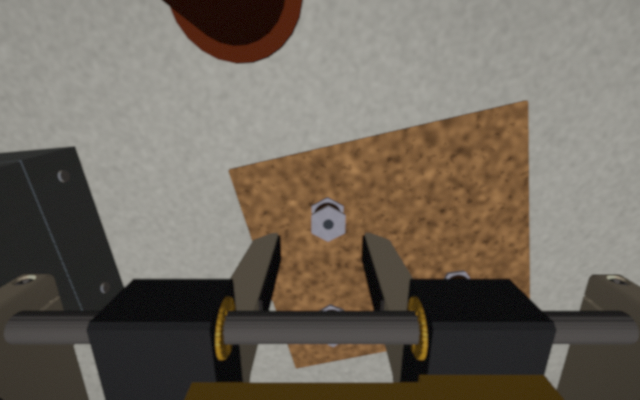

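>>> move_arm([
  [-0.35,0.5,0],
  [0,0,2],
  [0,0,2],
  [0,0,1.5],
  [0,0,0.4],
  [0,0,0],
], yaw=[0,0,0,0,0,0], gripper=[0.5,0.5,0.5,0.5,0.5,0.5])

```text
t: 23.02
position: [0.5181, -0.2727, 0.0378]
tcp_rot: [3.097, -0.432, -0.051]
ft_force: [0.1, 0.9, -0.4]
finger_gap: 0.0466
```

```bash
python3 rel.py .5182 -.2712 .024
```

```text
t 23.07 pos [ 0.5181 -0.2728  0.0382] x [ 0.961 -0.274 -0.03 ] y [-0.274 -0.962  0.019] z [-0.034 -0.01  -0.999] gap 0.0462 F [-1.   0.6 -0.6] q [ 0.36  0.73  0.02  2.04  0.02  0.39 -1.49]
rel cm [ 0.01 -0.19  1.42] xang -0.278
```

>>> move_arm([
  [0,-0.2,0.6],
  [0,0,0],
  [0,0,0],
  [0,0,0],
  [0,0,0],
  [0,0,0],
  [0,0,0],
], yaw=[0.02,0,0,0,0,0,0], gripper=[0.5,0.5,1,1,1,1,1], force=20)

```text
t: 23.65
position: [0.52, -0.2717, 0.0356]
tcp_rot: [3.091, -0.464, -0.042]
ft_force: [0.2, -0.9, -0.5]
finger_gap: 0.0238
```

>>> move_arm([
  [0,0,-1],
  [0,0,-3],
  [0,0,-4],
  [0,0,-4],
  [0,0,-1],
  [0,0,0],
], yaw=[0,0,0,0,0,0], gripper=[1,1,1,1,1,1])

```text
t: 24.15
position: [0.523, -0.2695, 0.1725]
tcp_rot: [3.092, -0.463, -0.048]
ft_force: [0.0, 0.1, -0.4]
finger_gap: 0.0238
```

```bash
python3 rel.py .578 -.0145 .16 w30;  python3 - <<'E'
import numpy as np
c=np.array([.579,-.0145]);a=-.212
x=np.array([np.cos(a),np.sin(a)]);y=np.array([-np.sin(a),np.cos(a)])
for m in [(-24,-30),(-24,32),(8,0)]:print(m,c+x*m[0]/1e3+y*m[1]/1e3)
E
```

```text
t 24.20 pos [ 0.523  -0.2696  0.1719] x [ 0.956 -0.293 -0.028] y [-0.293 -0.956  0.019] z [-0.033 -0.01  -0.999] gap 0.0240 F [0.7 1.  0. ] q [ 0.34  0.53  0.04  1.97  0.    0.67 -1.5 ]
rel cm [ -2.2  -26.02   0.76] xang -0.298
(-24, -30) [ 0.54922484 -0.03877839]
(-24, 32) [0.56227061 0.02183356]
(8, 0) [ 0.5868209  -0.01618332]
```

View pics/w30.png

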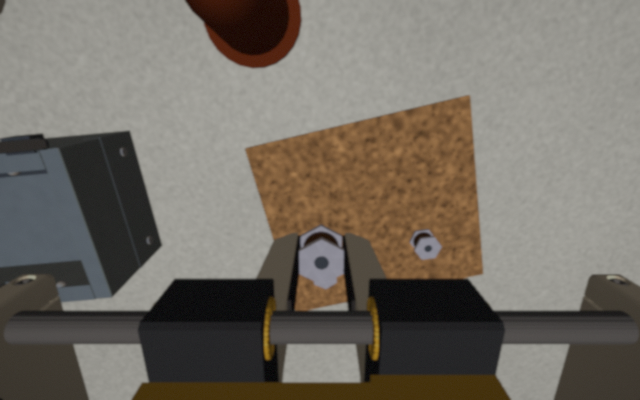

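>>> move_arm([
  [0,0,0],
  [-0.3,-3.8,0],
  [-0.3,-3.8,0],
  [-0.3,-3.8,0],
  [-0.3,-3.8,0],
  [-0.3,-3.8,0],
  [-0.3,-3.2,0],
  [0,0,0],
  [0,0,0],
], yaw=[-0.085,0,0,0,0,0,0,0,0], gripper=[1,1,1,1,1,1,1,1,1])

```text
t: 25.0
position: [0.5444, -0.0423, 0.1528]
tcp_rot: [3.108, -0.336, -0.086]
ft_force: [0.1, -0.4, -0.8]
finger_gap: 0.0239
```

```bash
python3 rel.py .549 -.039 .078 w31
```

```text
t 25.05 pos [ 0.5444 -0.0419  0.1527] x [ 0.975 -0.214 -0.053] y [-0.213 -0.977  0.02 ] z [-0.056 -0.008 -0.998] gap 0.0236 F [ 0.3  0.5 -0.1] q [-0.04  0.53  0.02  2.06 -0.01  0.61 -1.81]
rel cm [ 0.78 -0.53  7.43] xang -0.216
```

View pics/w31.png

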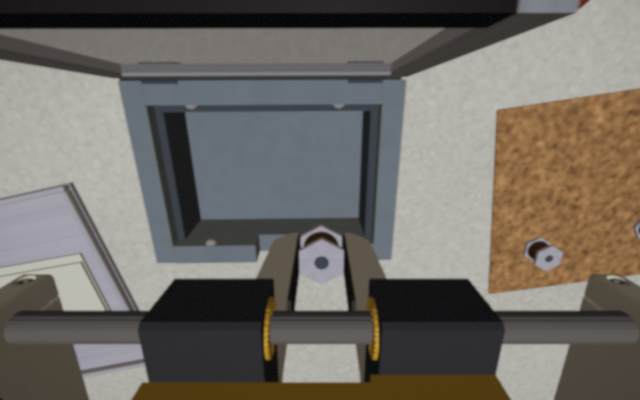

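>>> move_arm([
  [0.9,-0.5,0],
  [0,0,2],
  [0,0,2],
  [0,0,2],
  [0,0,0.7],
  [0,0,0],
  [0,0,0],
], yaw=[0,0,0,0,0,0,0], gripper=[1,1,1,1,1,1,1])

```text
t: 25.68
position: [0.5544, -0.0501, 0.0823]
tcp_rot: [3.103, -0.36, -0.082]
ft_force: [0.0, 4.5, 3.1]
finger_gap: 0.024
```

```bash
python3 rel.py .549 -.039 .078 w32
```

```text
t 25.73 pos [ 0.5545 -0.05    0.0826] x [ 0.972 -0.229 -0.05 ] y [-0.228 -0.973  0.022] z [-0.054 -0.01  -0.999] gap 0.0239 F [ 0.6 -0.   0. ] q [-0.03  0.65  0.02  2.07 -0.01  0.47 -1.81]
rel cm [-0.77 -0.95  0.48] xang -0.232
```

View pics/w32.png

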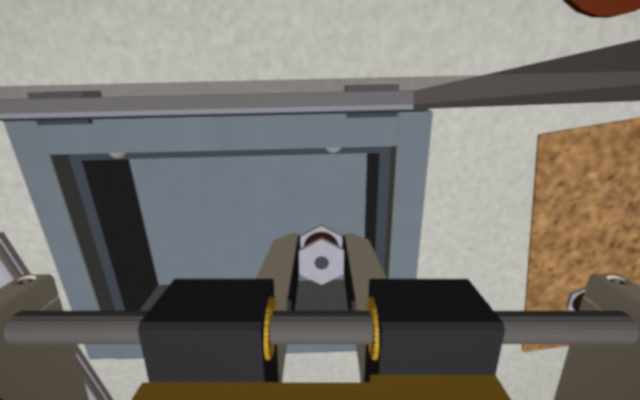

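>>> move_arm([
  [0,-0.9,0],
  [0,0,0.4],
  [0,0,0],
  [0,0,0],
], yaw=[-0.015,0,0,0], gripper=[1,1,1,1])

```text
t: 26.12
position: [0.5587, -0.0408, 0.0814]
tcp_rot: [3.107, -0.334, -0.072]
ft_force: [-0.5, 0.1, 0.1]
finger_gap: 0.0238
```

```bash
python3 rel.py .549 -.039 .078 w33
```

```text
t 26.17 pos [ 0.5586 -0.041   0.0814] x [ 0.976 -0.213 -0.044] y [-0.212 -0.977  0.021] z [-0.048 -0.011 -0.999] gap 0.0236 F [ 0.3  0.6 -0.2] q [-0.05  0.65  0.02  2.07 -0.    0.47 -1.81]
rel cm [-0.97  0.01  0.38] xang -0.215
```

>>> move_arm([
  [-0.8,0,0.1],
  [0,0,0.4],
  [0,0,0],
  [0,0,0],
  [0,0,0],
  [0,0,0],
  [0,0,-2],
  [0,0,-3],
  [0,0,-3],
  [0,0,-2],
  [0,0,0],
], yaw=[0,0,0,0,0,0,0,0,0,0,0], gripper=[1,1,1,0.65,0.65,0.65,0.65,0.65,0.65,0.65,0.65])

```text
t: 27.13
position: [0.5534, -0.0387, 0.1785]
tcp_rot: [3.106, -0.336, -0.08]
ft_force: [-0.1, -1.9, 0.9]
finger_gap: 0.0325
```

```bash
python3 rel.py .42 -.30 .15 w34
```

```text
t 27.18 pos [ 0.5529 -0.0387  0.1772] x [ 0.976 -0.214 -0.05 ] y [-0.213 -0.977  0.023] z [-0.054 -0.011 -0.998] gap 0.0323 F [ 0.8 -0.1  0.3] q [-0.06  0.5   0.03  2.02 -0.    0.67 -1.82]
rel cm [-7.24 28.29  3.72] xang -0.216
```

View pics/w34.png

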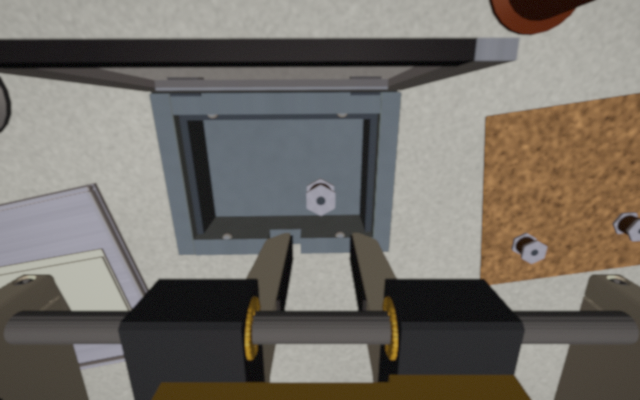

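>>> move_arm([
  [-1.5,3.4,0],
  [-1.5,3.4,0],
  [-1.5,3.4,0],
  [-1.5,3.4,0.5],
  [-1.5,3.4,0.5],
  [-1.5,3.4,0.5],
  [-1,2.4,0.5],
  [0,0,0],
], yaw=[0,0,0,0,0,0,0,0], gripper=[0.5,0.5,0.5,0.5,0.5,0.5,0.5,0.5])

```text
t: 27.9
position: [0.3967, -0.2434, 0.1559]
tcp_rot: [3.11, -0.322, -0.103]
ft_force: [0.0, -0.2, -0.2]
finger_gap: 0.0464
```

```bash
python3 rel.py .425 -.245 .024 w35
```

```text
t 27.95 pos [ 0.3979 -0.2418  0.156 ] x [ 0.977 -0.204 -0.064] y [-0.203 -0.979  0.019] z [-0.066 -0.006 -0.998] gap 0.0465 F [-0.7 -0.4  0.3] q [ 0.39  0.45  0.02  2.23  0.04  0.52 -1.41]
rel cm [ 3.55 -0.49 12.99] xang -0.206
```

View pics/w35.png

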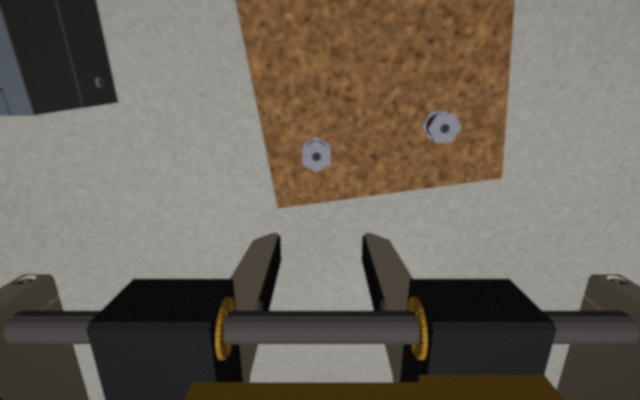

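```bash
python3 hexa.py w35 317 156; cp pics/hx.png pics/hxB.png; python3 hexa.py w35 444 128;
```

```text
t 28.00 pos [ 0.3998 -0.2404  0.1564] x [ 0.977 -0.202 -0.062] y [-0.201 -0.979  0.018] z [-0.065 -0.005 -0.998] gap 0.0467 F [0.1 0.6 0.5] q [ 0.38  0.45  0.02  2.23  0.04  0.52 -1.41]
ctr [ 0.4262 -0.2442] area 538.4347722542286 widths [26.5 23.4 26.5] yawcmd 0.006 rel cm [ 3.49 -0.4  13.04]
t 28.00 pos [ 0.3998 -0.2404  0.1564] x [ 0.977 -0.202 -0.062] y [-0.201 -0.979  0.018] z [-0.065 -0.005 -0.998] gap 0.0467 F [0.1 0.6 0.5] q [ 0.38  0.45  0.02  2.23  0.04  0.52 -1.41]
ctr [ 0.4278 -0.3522] area 637.6884779548645 widths [26.2 30.6 27.2] yawcmd 0.477 rel cm [ 5.82 10.14 13.09]
```

View pics/hxB.png

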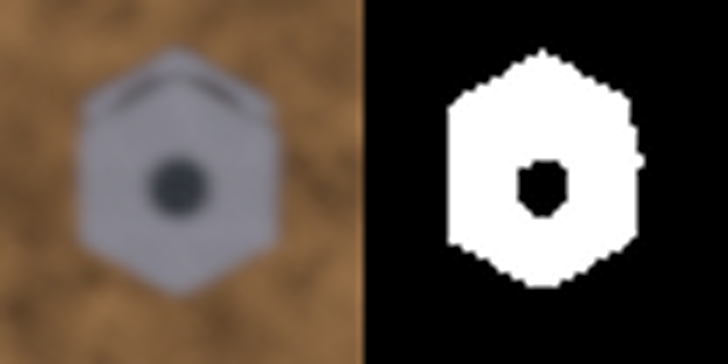

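View pics/hx.png

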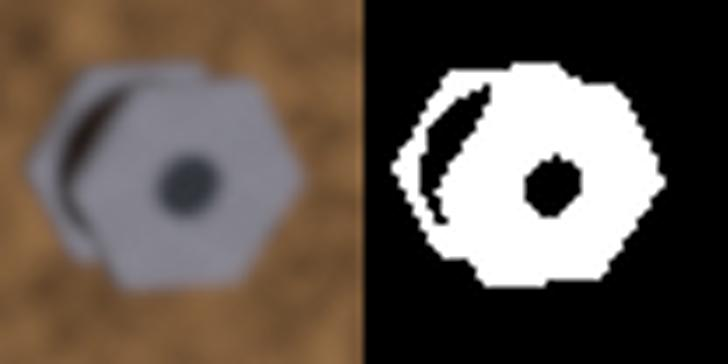

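>>> move_arm([
  [1.7,-0.2,2],
  [1.7,-0.2,2],
  [0,0,3],
  [0,0,2],
  [0,0,0],
  [0,0,0],
], yaw=[0,0,0,0,0,0], gripper=[0.5,0.5,0.5,0.5,0.5,0.5])

```text
t: 28.5
position: [0.4359, -0.2363, 0.0589]
tcp_rot: [3.117, -0.302, -0.095]
ft_force: [-0.3, 0.2, 1.0]
finger_gap: 0.0468
```

```bash
python3 rel.py .4252 -.2442 .024 w36
```

```text
t 28.55 pos [ 0.436  -0.2362  0.0592] x [ 0.98  -0.192 -0.059] y [-0.191 -0.981  0.014] z [-0.06  -0.003 -0.998] gap 0.0464 F [-0.2  1.1  0. ] q [ 0.35  0.65  0.02  2.22  0.04  0.33 -1.44]
rel cm [-0.7   0.94  3.58] xang -0.193
```

View pics/w36.png

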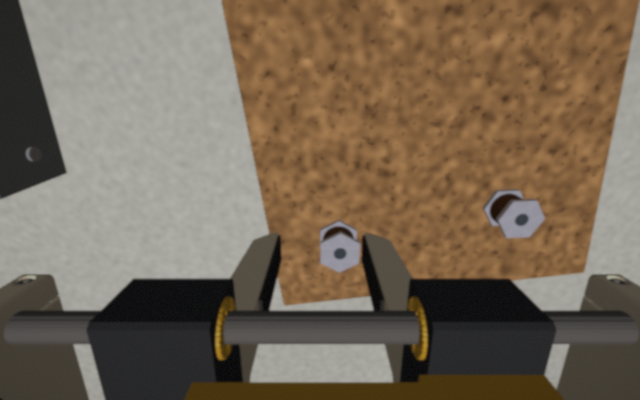

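>>> move_arm([
  [-0.7,0.9,0],
  [0,0,1.2],
  [0,0,1],
  [0,0,0.4],
  [0,0,0],
], yaw=[0.012,0,0,0,0], gripper=[0.5,0.5,0.5,0.5,0.5])

```text
t: 29.02
position: [0.4264, -0.2467, 0.0389]
tcp_rot: [3.111, -0.325, -0.08]
ft_force: [-0.1, 0.8, -0.5]
finger_gap: 0.0461
```

```bash
python3 rel.py .4252 -.2442 .024 w37
```

```text
t 29.07 pos [ 0.4265 -0.2468  0.0391] x [ 0.977 -0.207 -0.049] y [-0.206 -0.978  0.018] z [-0.052 -0.007 -0.999] gap 0.0465 F [-0.2  0.8 -0.1] q [ 0.38  0.68  0.02  2.24  0.05  0.26 -1.43]
rel cm [-0.1  -0.25  1.51] xang -0.209
```

View pics/w37.png

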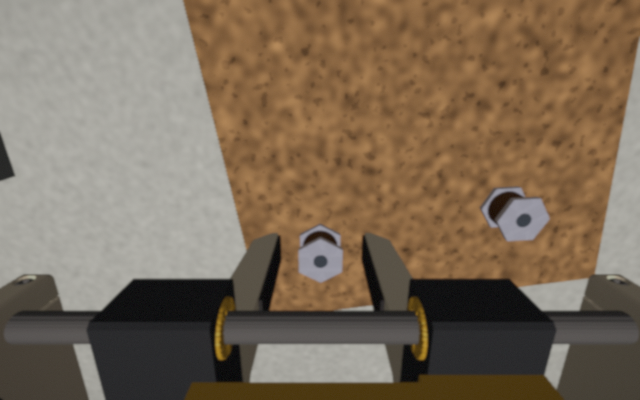

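>>> move_arm([
  [0,0,0.7],
  [0,0,0],
  [0,0,0],
  [0,0,0],
  [0,0,0],
  [0,0,0],
  [0,0,0],
], yaw=[0,0,0,0,0,0,0], gripper=[0.5,0.5,1,1,1,1,1], force=20)

```text
t: 29.7
position: [0.4269, -0.2469, 0.0327]
tcp_rot: [3.111, -0.324, -0.077]
ft_force: [-0.2, 0.2, -0.8]
finger_gap: 0.0239
```

>>> move_arm([
  [0,0,-1],
  [0,0,-3],
  [0,0,-4],
  [0,0,-4],
  [0,0,-1],
  [0,0,0],
], yaw=[0,0,0,0,0,0], gripper=[1,1,1,1,1,1])

```text
t: 30.2
position: [0.4327, -0.2451, 0.1698]
tcp_rot: [3.112, -0.324, -0.083]
ft_force: [-0.5, 0.2, -1.0]
finger_gap: 0.0234
```

```bash
python3 rel.py .562 .024 .15
```

```text
t 30.25 pos [ 0.4327 -0.2452  0.1691] x [ 0.977 -0.206 -0.052] y [-0.205 -0.979  0.017] z [-0.054 -0.006 -0.999] gap 0.0234 F [ 0.6 -1.4  0.1] q [ 0.37  0.46  0.02  2.16  0.03  0.58 -1.42]
rel cm [  7.19 -29.03   1.05] xang -0.208
```

>>> move_arm([
  [0.9,-3.7,-0.2],
  [0.9,-3.7,-0.2],
  [0.9,-3.7,-0.2],
  [0.9,-3.7,-0.2],
  [0.9,-3.7,-0.2],
  [0.9,-3.7,-0.2],
  [0.9,-3.7,-0.2],
  [0.8,-3,0],
  [0,0,0],
  [0,0,0],
], yaw=[0,0,0,0,0,0,0,0,0,0], gripper=[1,1,1,1,1,1,1,1,1,1])

```text
t: 31.08
position: [0.5624, 0.0328, 0.1629]
tcp_rot: [3.107, -0.337, -0.106]
ft_force: [-0.2, -0.4, -0.3]
finger_gap: 0.0239
```

```bash
python3 rel.py .562 .022 .078 w38
```

```text
t 31.13 pos [0.5624 0.0332 0.1628] x [ 0.975 -0.214 -0.066] y [-0.213 -0.977  0.021] z [-0.069 -0.007 -0.998] gap 0.0239 F [ 0.1  0.7 -1.2] q [-0.17  0.54  0.02  2.   -0.02  0.67 -1.92]
rel cm [0.76 0.92 8.46] xang -0.216
```

View pics/w38.png

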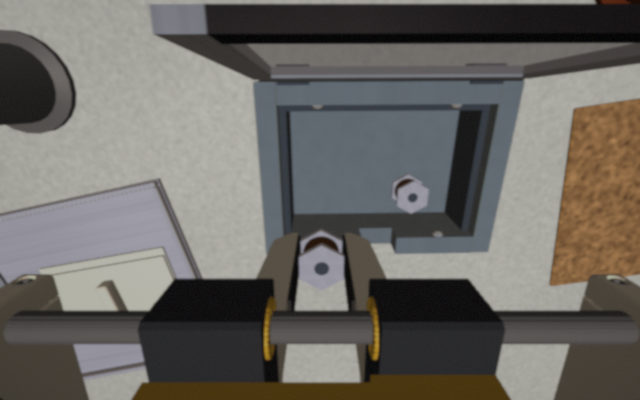

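>>> move_arm([
  [0.6,0.8,0],
  [0,0,1.5],
  [0,0,1.5],
  [0,0,1.5],
  [0,0,0],
  [0,0,0],
], yaw=[0,0,0,0,0,0], gripper=[1,1,1,1,1,1])

```text
t: 31.68
position: [0.5616, 0.0087, 0.1164]
tcp_rot: [3.1, -0.359, -0.107]
ft_force: [0.3, 0.5, -0.0]
finger_gap: 0.0238
```

```bash
python3 rel.py .562 .022 .076 w39
```

```text
t 31.73 pos [0.5615 0.0085 0.1165] x [ 0.971 -0.229 -0.066] y [-0.228 -0.973  0.027] z [-0.07  -0.011 -0.997] gap 0.0236 F [ 0.4 -1.2 -1.4] q [-0.13  0.6   0.02  2.03 -0.02  0.58 -1.9 ]
rel cm [ 0.01 -1.43  4.02] xang -0.232
```

View pics/w39.png

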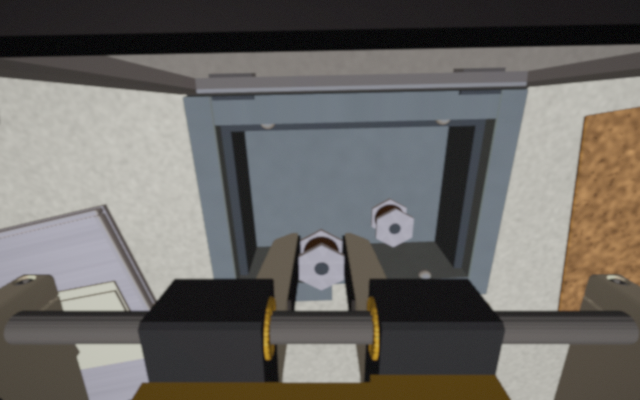

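>>> move_arm([
  [0,-0.7,0],
  [0,0,0],
  [0,0,0],
], yaw=[-0.01,0,0], gripper=[1,1,1])

```text
t: 32.03
position: [0.5647, 0.0158, 0.1188]
tcp_rot: [3.104, -0.344, -0.101]
ft_force: [-0.0, -0.1, -0.0]
finger_gap: 0.0236
```

```bash
python3 rel.py .562 .022 .076
```

```text
t 32.08 pos [0.5648 0.0161 0.1189] x [ 0.974 -0.219 -0.062] y [-0.218 -0.976  0.024] z [-0.066 -0.01  -0.998] gap 0.0238 F [-0.4  0.3 -0.3] q [-0.14  0.6   0.02  2.03 -0.02  0.58 -1.9 ]
rel cm [-0.13 -0.62  4.29] xang -0.221
```

>>> move_arm([
  [0,-0.5,0.3],
  [0,0,1.2],
  [0,0,1.2],
  [0,0,1],
  [0,0,0.3],
  [0,0,0],
], yaw=[0,0,0,0,0,0], gripper=[1,1,1,1,1,1])

```text
t: 32.58
position: [0.5649, 0.0237, 0.0784]
tcp_rot: [3.106, -0.34, -0.094]
ft_force: [0.7, 0.5, 0.0]
finger_gap: 0.0238
```

```bash
python3 rel.py .562 .022 .076 w40
```

```text
t 32.63 pos [0.5649 0.0237 0.0786] x [ 0.975 -0.216 -0.058] y [-0.215 -0.976  0.022] z [-0.062 -0.009 -0.998] gap 0.0237 F [-0.4 -0.8 -0.2] q [-0.15  0.66  0.01  2.05 -0.02  0.49 -1.91]
rel cm [-0.23  0.22  0.28] xang -0.218
```

View pics/w40.png

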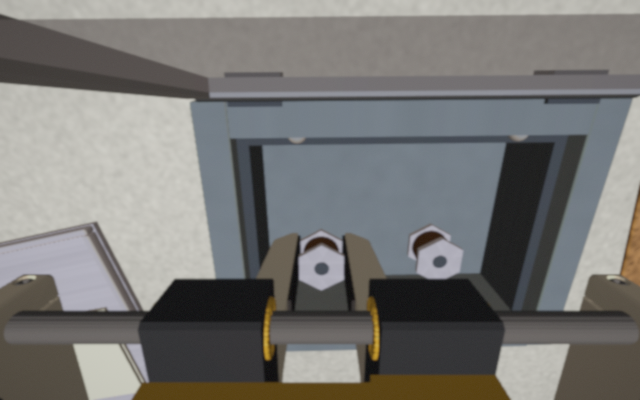

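Well placed within the bay; lower a little and release.

>>> move_arm([
  [0,0,0.35],
  [0,0,0],
  [0,0,0],
  [0,0,0],
  [0,0,0],
  [0,0,-2],
  [0,0,-3],
  [0,0,-3],
  [0,0,-2],
  [0,0,0],
], yaw=[0,0,0,0,0,0,0,0,0,0], gripper=[1,1,0.65,0.65,0.65,0.65,0.65,0.65,0.65,0.65])

```text
t: 33.52
position: [0.571, 0.0235, 0.1797]
tcp_rot: [3.105, -0.342, -0.096]
ft_force: [0.4, -0.3, 0.4]
finger_gap: 0.0325
```

```bash
python3 rel.py .40 -.352 .15 w41
```

```text
t 33.57 pos [0.5704 0.0235 0.1783] x [ 0.974 -0.218 -0.06 ] y [-0.217 -0.976  0.023] z [-0.064 -0.01  -0.998] gap 0.0324 F [ 1.1  0.2 -0.4] q [-0.16  0.52  0.03  1.98 -0.02  0.71 -1.91]
rel cm [-8.25 40.28  4.27] xang -0.220
```

View pics/w41.png

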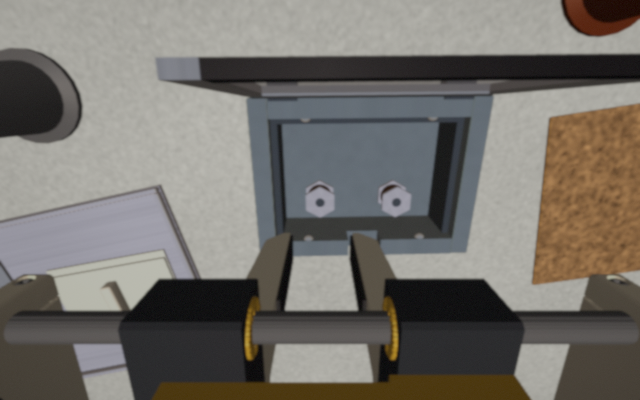

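>>> move_arm([
  [-1.2,3.6,0],
  [-1.2,3.6,0],
  [-1,3.6,0],
  [-0.8,3.6,0],
  [-0.6,3.6,0],
  [-0.6,3.6,0],
  [-0.6,3.6,0],
  [-0.6,3.6,0.2],
  [-0.6,3.6,0.2],
  [-0.6,3.6,0.2],
  [-0.4,1.5,0],
  [0,0,0],
], yaw=[0,0,0,0,0,0,0,0,0,0,0,0], gripper=[0.5,0.5,0.5,0.5,0.5,0.5,0.5,0.5,0.5,0.5,0.5,0.5])

```text
t: 34.62
position: [0.3965, -0.3336, 0.1692]
tcp_rot: [3.112, -0.326, -0.13]
ft_force: [0.6, 0.6, -0.1]
finger_gap: 0.0468
```

```bash
python3 rel.py .425 -.354 .024 w42
```

```text
t 34.67 pos [ 0.3969 -0.3323  0.169 ] x [ 0.975 -0.207 -0.082] y [-0.206 -0.978  0.018] z [-0.084 -0.    -0.996] gap 0.0465 F [-0.6  0.4 -1. ] q [ 0.53  0.48  0.04  2.1   0.05  0.63 -1.25]
rel cm [ 4.37  1.29 14.21] xang -0.209
```

View pics/w42.png

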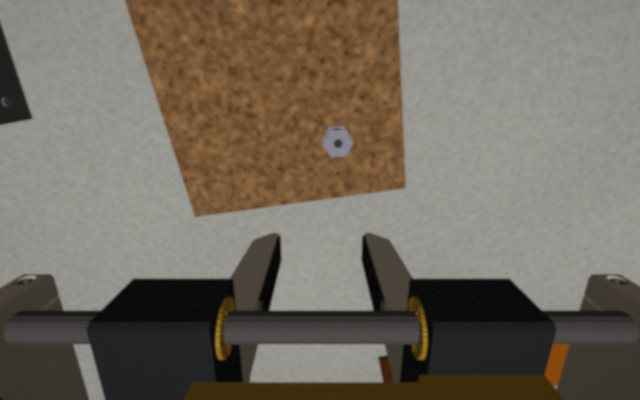

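```bash
python3 hexa.py w42 338 142
```

```text
t 34.72 pos [ 0.3982 -0.3306  0.1692] x [ 0.976 -0.204 -0.081] y [-0.204 -0.979  0.017] z [-0.083  0.    -0.997] gap 0.0464 F [ 0.2 -0.  -0.1] q [ 0.53  0.48  0.04  2.1   0.05  0.63 -1.25]
ctr [ 0.4266 -0.354 ] area 547.0283456748724 widths [27.  26.  24.2] yawcmd 0.509 rel cm [ 4.43  1.46 14.24]
```

View pics/hx.png

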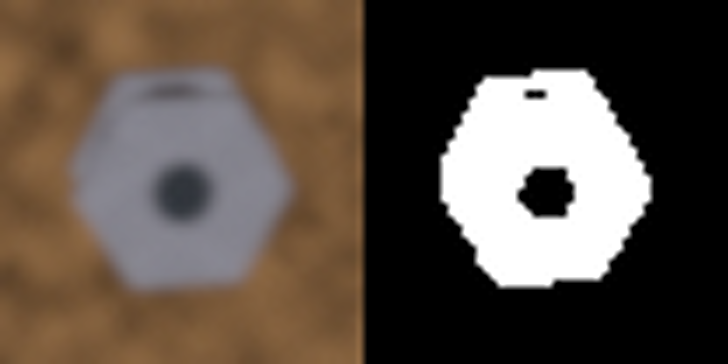

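>>> move_arm([
  [1.8,0.5,2],
  [1.8,0.4,2],
  [0,0,2],
  [0,0,1],
  [0,0,0],
  [0,0,0],
], yaw=[0,0.1,0.12,0.12,0.1,0], gripper=[0.5,0.5,0.5,0.5,0.5,0.5])

```text
t: 35.22
position: [0.4328, -0.3356, 0.0906]
tcp_rot: [2.953, -0.997, -0.124]
ft_force: [0.1, 0.2, -0.1]
finger_gap: 0.0466
```

```bash
python3 rel.py .4255 -.354 .024 w43
```

```text
t 35.27 pos [ 0.4329 -0.3352  0.0907] x [ 0.796 -0.601 -0.069] y [-0.599 -0.799  0.046] z [-0.082  0.005 -0.997] gap 0.0466 F [-0.7  1.   0. ] q [ 0.43  0.64  0.15  2.09 -0.1   0.5  -1.57]
rel cm [1.   1.64 6.7 ] xang -0.647
```

View pics/w43.png

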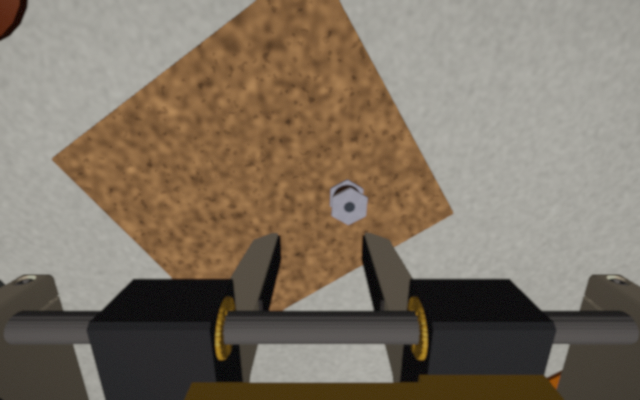

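>>> move_arm([
  [0.8,1,0],
  [0,0,1.5],
  [0,0,1.5],
  [0,0,0.7],
  [0,0,0],
], yaw=[0.04,0,0,0,0], gripper=[0.5,0.5,0.5,0.5,0.5])

```text
t: 35.73
position: [0.4336, -0.3508, 0.0559]
tcp_rot: [2.939, -1.034, -0.111]
ft_force: [0.7, 0.6, -0.3]
finger_gap: 0.0466
```

```bash
python3 rel.py .4255 -.354 .024 w44
```

```text
t 35.78 pos [ 0.4337 -0.3511  0.0565] x [ 0.777 -0.626 -0.059] y [-0.625 -0.779  0.046] z [-0.075  0.001 -0.997] gap 0.0462 F [ 1.   0.1 -0.2] q [ 0.46  0.7   0.14  2.08 -0.12  0.43 -1.57]
rel cm [-0.26  0.59  3.3 ] xang -0.678
```

View pics/w44.png

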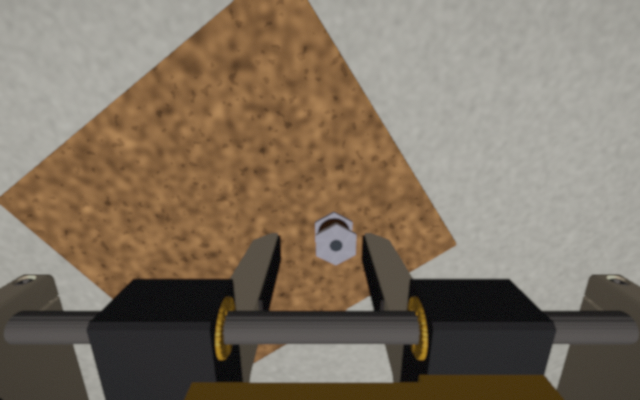

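>>> move_arm([
  [-0.2,0.45,0.5],
  [0,0,1],
  [0,0,0.6],
  [0,0,0],
], yaw=[0.02,0,0,0], gripper=[0.5,0.5,0.5,0.5])

```text
t: 36.17
position: [0.4282, -0.3548, 0.0368]
tcp_rot: [2.925, -1.067, -0.103]
ft_force: [-0.2, -0.2, 0.4]
finger_gap: 0.0465
```

```bash
python3 rel.py .4255 -.354 .024 w45
```

```text
t 36.22 pos [ 0.4284 -0.3547  0.0371] x [ 0.763 -0.644 -0.053] y [-0.642 -0.765  0.047] z [-0.071 -0.002 -0.997] gap 0.0467 F [-0.8  0.4  0.1] q [ 0.48  0.73  0.13  2.1  -0.13  0.38 -1.57]
rel cm [-0.2   0.07  1.33] xang -0.701
```

View pics/w45.png

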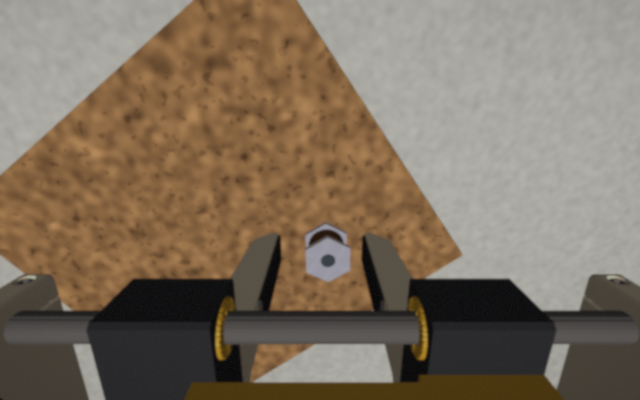

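>>> move_arm([
  [-0.1,0.1,0.5],
  [0,0,0],
  [0,0,0],
  [0,0,0],
  [0,0,0],
  [0,0,0],
  [0,0,0],
], yaw=[0,0,0,0,0,0,0], gripper=[0.5,0.5,1,1,1,1,1], force=20)

```text
t: 36.85
position: [0.4272, -0.3548, 0.0326]
tcp_rot: [2.926, -1.066, -0.102]
ft_force: [0.9, 0.4, -1.0]
finger_gap: 0.024
```

>>> move_arm([
  [0,0,-1],
  [0,0,-3],
  [0,0,-4],
  [0,0,-4],
  [0,0,-1],
  [0,0,0],
  [0,0,0],
], yaw=[0,0,0,-0.12,-0.12,-0.12,-0.12], gripper=[1,1,1,1,1,1,1])

```text
t: 37.43
position: [0.4367, -0.3543, 0.1724]
tcp_rot: [3.112, -0.318, -0.111]
ft_force: [-0.6, 0.4, -0.9]
finger_gap: 0.024
```

```bash
python3 rel.py .5868 -.0145 .17 w46
```

```text
t 37.48 pos [ 0.4366 -0.3544  0.1724] x [ 0.978 -0.194 -0.069] y [-0.194 -0.981  0.018] z [-0.072 -0.004 -0.997] gap 0.0239 F [-0.5 -0.8 -0.7] q [ 0.53  0.52  0.04  2.01  0.03  0.68 -1.23]
rel cm [  8.1  -36.25  -0.98] xang -0.196
```

View pics/w46.png

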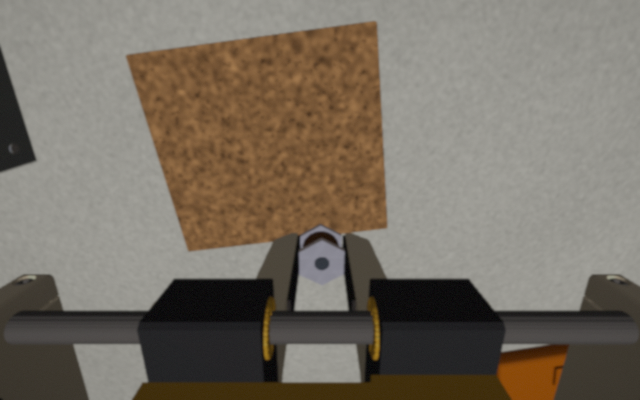

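>>> move_arm([
  [0.7,-3.6,0],
  [0.7,-3.6,0],
  [0.7,-3.6,0],
  [0.7,-3.6,0],
  [0.7,-3.6,0],
  [0.7,-3.6,0],
  [0.7,-3.6,-0.2],
  [0.7,-3.6,-0.2],
  [0.7,-3.6,-0.2],
  [0.5,-1.5,0],
  [0,0,0],
  [0,0,0],
], yaw=[0,0,0,0,0,0,0,0,0,0,0,0], gripper=[1,1,1,1,1,1,1,1,1,1,1,1])

```text
t: 38.53
position: [0.5829, -0.0282, 0.1642]
tcp_rot: [3.096, -0.43, -0.122]
ft_force: [0.1, -0.2, 0.1]
finger_gap: 0.0242
```

```bash
python3 rel.py .584 -.0155 .076 w47
```

```text
t 38.58 pos [ 0.5828 -0.0285  0.1642] x [ 0.959 -0.273 -0.075] y [-0.272 -0.962  0.024] z [-0.079 -0.003 -0.997] gap 0.0242 F [ 0.6  1.3 -1.2] q [-0.09  0.56  0.06  1.95 -0.05  0.72 -1.85]
rel cm [ 0.42 -1.5   8.78] xang -0.277
```

View pics/w47.png

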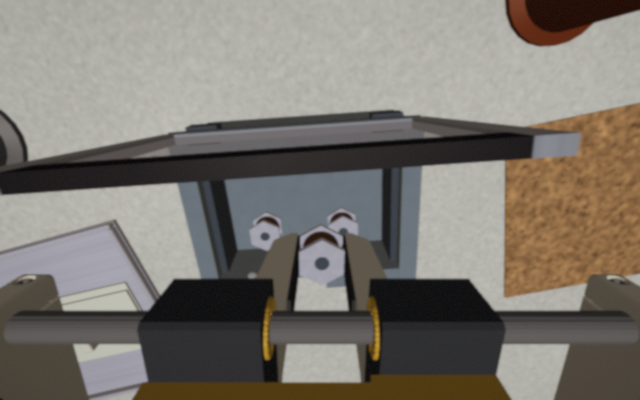

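>>> move_arm([
  [0.2,-0.7,0],
  [0,0,0.5],
  [0,0,0.5],
  [0,0,0],
], yaw=[-0.03,-0.03,0,0], gripper=[1,1,1,1])

```text
t: 38.97
position: [0.5839, -0.0288, 0.1536]
tcp_rot: [3.107, -0.343, -0.123]
ft_force: [-0.5, 0.4, -0.2]
finger_gap: 0.024
```

```bash
python3 rel.py .584 -.0155 .076 w48
```

```text
t 39.02 pos [ 0.5839 -0.0291  0.1538] x [ 0.973 -0.219 -0.077] y [-0.218 -0.976  0.022] z [-0.08  -0.005 -0.997] gap 0.0242 F [ 0.3  0.4 -0.1] q [-0.08  0.57  0.04  1.95 -0.03  0.7  -1.81]
rel cm [ 0.31 -1.5   7.75] xang -0.222
```

View pics/w48.png

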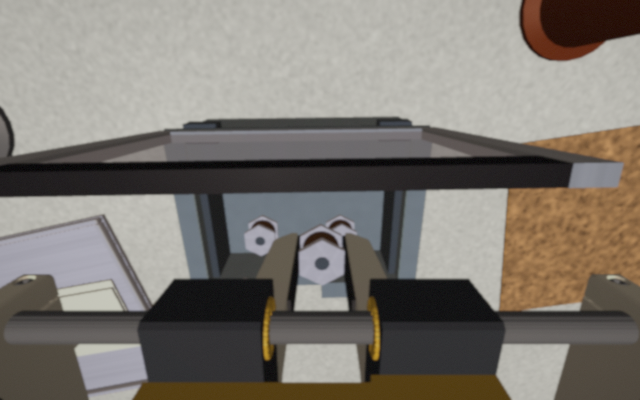

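>>> move_arm([
  [0.2,-1.3,0],
  [0,0,0],
  [0,0,0],
], yaw=[0,0,0], gripper=[1,1,1])

```text
t: 39.32
position: [0.5893, -0.0164, 0.1538]
tcp_rot: [3.106, -0.348, -0.122]
ft_force: [-0.2, -0.8, -0.2]
finger_gap: 0.0241
```

```bash
python3 rel.py .584 -.0155 .076 w49
```

```text
t 39.37 pos [ 0.5895 -0.0158  0.1538] x [ 0.972 -0.221 -0.076] y [-0.22  -0.975  0.021] z [-0.079 -0.004 -0.997] gap 0.0237 F [-0.6  1.  -0.6] q [-0.1   0.58  0.04  1.94 -0.04  0.7  -1.83]
rel cm [ 0.05 -0.07  7.8 ] xang -0.223
```

Now down.

>>> move_arm([
  [0,0,1.5],
  [0,0,2],
  [0,0,1.5],
  [0,0,0],
  [0,0,0],
], yaw=[0,0,0,0,0], gripper=[1,1,1,1,1])

```text
t: 39.83
position: [0.5866, -0.016, 0.104]
tcp_rot: [3.107, -0.346, -0.117]
ft_force: [0.7, -0.6, 0.8]
finger_gap: 0.0241
```

```bash
python3 rel.py .584 -.0155 .076 w50
```

```text
t 39.88 pos [ 0.5866 -0.016   0.1041] x [ 0.973 -0.22  -0.073] y [-0.219 -0.975  0.021] z [-0.075 -0.004 -0.997] gap 0.0241 F [-0.6 -0.6 -0.5] q [-0.09  0.64  0.03  1.98 -0.04  0.59 -1.82]
rel cm [-0.06 -0.05  2.83] xang -0.223
```

View pics/w50.png

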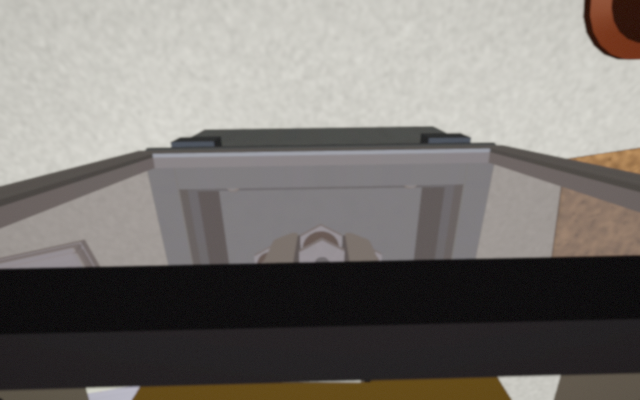

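>>> move_arm([
  [-0.2,0,1],
  [0,0,1],
  [0,0,0.5],
  [0,0,0],
], yaw=[0,0,0,0], gripper=[1,1,1,1])

```text
t: 40.27
position: [0.5843, -0.0157, 0.0801]
tcp_rot: [3.109, -0.347, -0.108]
ft_force: [-0.2, -0.8, 0.8]
finger_gap: 0.0237
```

```bash
python3 rel.py .584 -.0155 .076 w51;python3 -c "
from h import *
p,d=camera('scene');cv2.imwrite('pics/s51.png',cv2.resize(p[100:260,230:390],None,fx=4,fy=3.7,interpolation=cv2.INTER_CUBIC))"
```

```text
t 40.32 pos [ 0.5844 -0.0157  0.0803] x [ 0.973 -0.22  -0.067] y [-0.22  -0.975  0.019] z [-0.07  -0.004 -0.998] gap 0.0238 F [-0.1 -0.1 -0.9] q [-0.09  0.68  0.03  2.   -0.04  0.54 -1.82]
rel cm [-0.01 -0.01  0.44] xang -0.223
```

View pics/s51.png

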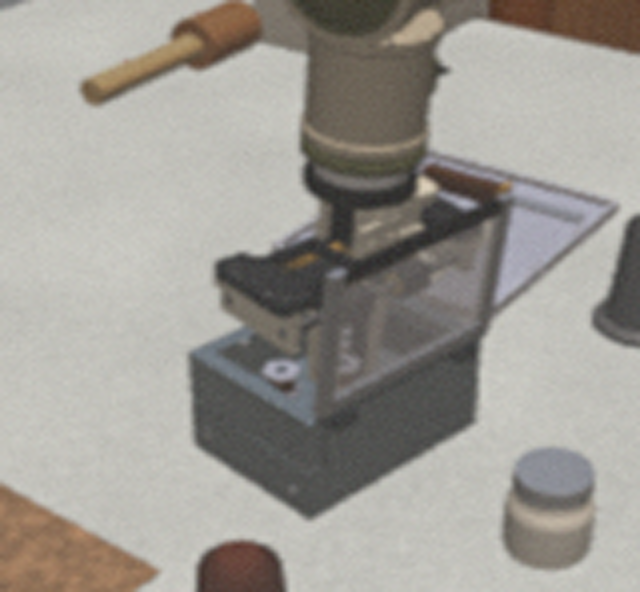

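View pics/w51.png

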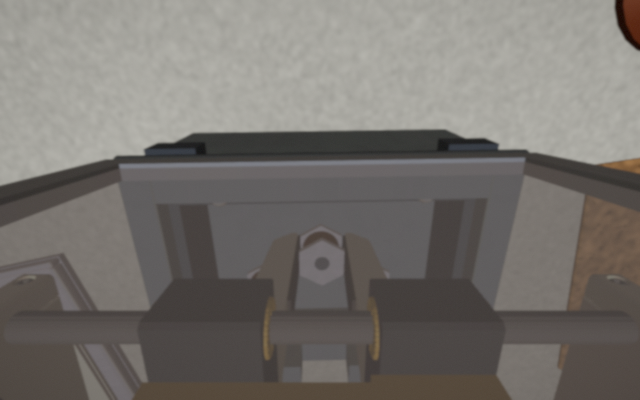

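>>> move_arm([
  [0,0,0.4],
  [0,0,0],
  [0,0,0],
  [0,0,0],
  [0,0,0],
  [0,0,-1.5],
  [-0.2,0,-2.5],
  [-0.3,0,-3],
  [-0.3,0,-3],
  [-0.3,0,-3],
  [0,0,0],
], yaw=[0,0,0,0,0,0,0,0,0,0,0], gripper=[1,1,0.68,0.68,0.68,0.68,0.68,0.68,0.68,0.68,0.68])

```text
t: 41.33
position: [0.5824, -0.0128, 0.2118]
tcp_rot: [3.108, -0.347, -0.111]
ft_force: [0.2, 0.4, 0.3]
finger_gap: 0.0297
```

```bash
python3 rel.py .6 -.17 .28 w52;python3 -c "
from h import *
p,d=camera('top');cv2.imwrite('pics/t52.png',p)
p,d=camera('scene');cv2.imwrite('pics/s52.png',cv2.resize(p[100:260,230:390],None,fx=4,fy=3.7,interpolation=cv2.INTER_CUBIC))"
```

```text
t 41.38 pos [ 0.5816 -0.0128  0.2097] x [ 0.973 -0.221 -0.071] y [-0.22  -0.975  0.021] z [-0.074 -0.004 -0.997] gap 0.0299 F [-0.9  0.  -0. ] q [-0.11  0.5   0.05  1.92 -0.03  0.8  -1.83]
rel cm [ 4.76 15.07 -7.08] xang -0.223
```

View pics/w52.png

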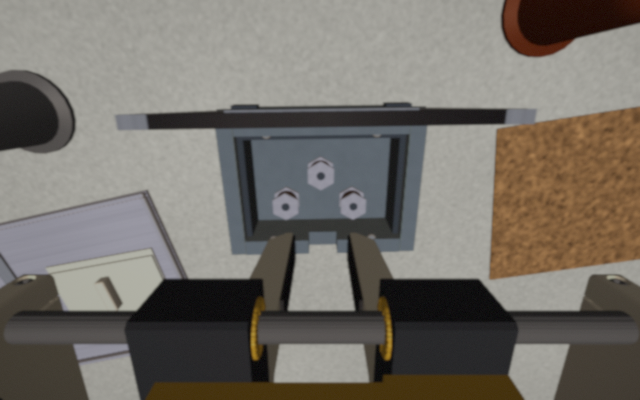

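View pics/s52.png

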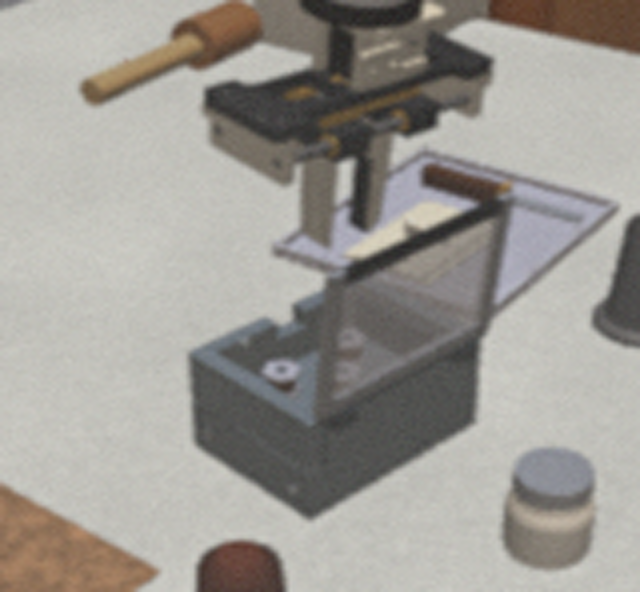

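>>> move_arm([
  [0,0,-3],
  [0,0,-3],
  [0,0,-1.5],
  [3,0,0],
  [3.5,0,0],
  [3,0,0],
  [1,0,0],
  [0,0,0],
  [0,0,0],
], yaw=[0,0,0,0,0,0,0,0,0], gripper=[1,1,1,1,1,1,1,1,1])

```text
t: 42.28
position: [0.686, -0.0362, 0.2587]
tcp_rot: [3.101, -0.344, -0.162]
ft_force: [-0.6, -0.1, -0.3]
finger_gap: 0.0007
```

```bash
cat > mg.py <<'E'
from h import *
import sys
camera('top');o,p0,R=state()
c=np.array([.579,-.0145,0]);a=-.212
Rm=np.array([[np.cos(a),-np.sin(a),0],[np.sin(a),np.cos(a),0],[0,0,1]])
print('TCP in mag mm',(Rm.T@(p0-c)*1000).round(1))
tip=p0+R@[0,0,.025];print('tip in mag',(Rm.T@(tip-c)*1000).round(1))
for k in range(1,len(sys.argv),2):
    t=c+Rm@[float(sys.argv[k])/1e3,0,float(sys.argv[k+1])/1e3]
    print('to tip',sys.argv[k:k+2],'tool cm',(R.T@(t-tip)*100).round(2))
p,d=camera('scene');cv2.imwrite('pics/sg.png',cv2.resize(p[80:260,230:400],None,fx=4,fy=3.3,interpolation=cv2.INTER_CUBIC))
p,d=camera('wrist');cv2.imwrite('pics/wg.png',p)
E
python3 mg.py 90 195 70 197 41 188
```

```text
t 42.33 pos [ 0.6856 -0.0361  0.2586] x [ 0.97  -0.219 -0.102] y [-0.217 -0.976  0.029] z [-0.106 -0.006 -0.994] gap 0.0004 F [-0.5 -0.1 -0.7] q [-0.07  0.58  0.07  1.6  -0.04  1.06 -1.79]
TCP in mag mm [108.7   1.3 258.6]
tip in mag [106.2   0.6 233.7]
to tip ['90', '195'] tool cm [-1.21 -0.04  4.02]
to tip ['70', '197'] tool cm [-3.22 -0.02  4.02]
to tip ['41', '188'] tool cm [-6.02 -0.02  5.21]
```

View pics/sg.png

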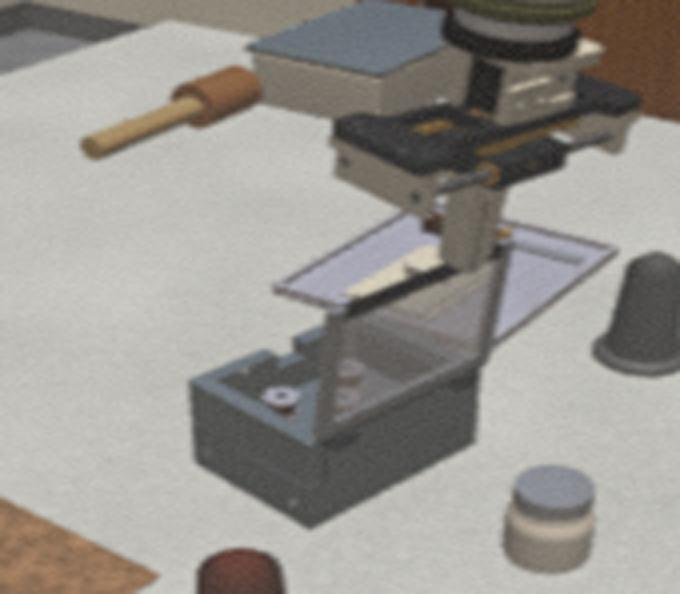

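View pics/wg.png

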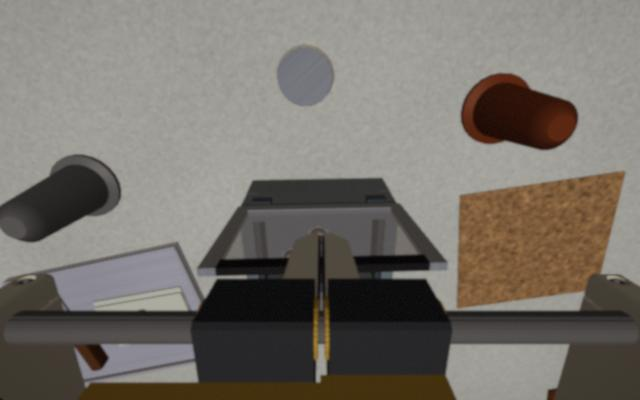

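>>> move_arm([
  [0,0,1],
  [0,0,1.5],
  [0,0,1.3],
  [0,0,0],
  [0,0,0],
], yaw=[0,0,0,0,0], gripper=[1,1,1,1,1])

```text
t: 42.85
position: [0.6779, -0.0346, 0.2214]
tcp_rot: [3.102, -0.34, -0.159]
ft_force: [0.5, 0.6, 0.3]
finger_gap: 0.0006
```

```bash
python3 mg.py 70 197 41 188 6 168
```

```text
t 42.90 pos [ 0.6777 -0.0346  0.2213] x [ 0.971 -0.217 -0.1  ] y [-0.215 -0.976  0.027] z [-0.103 -0.005 -0.995] gap 0.0007 F [-1.2  0.2  0.2] q [-0.07  0.61  0.06  1.66 -0.04  0.98 -1.79]
TCP in mag mm [100.8   1.2 221.3]
tip in mag [ 98.3   0.5 196.4]
to tip ['70', '197'] tool cm [-2.82  0.07  0.23]
to tip ['41', '188'] tool cm [-5.61  0.06  1.41]
to tip ['6', '168'] tool cm [-8.89  0.02  3.75]
```

View pics/sg.png

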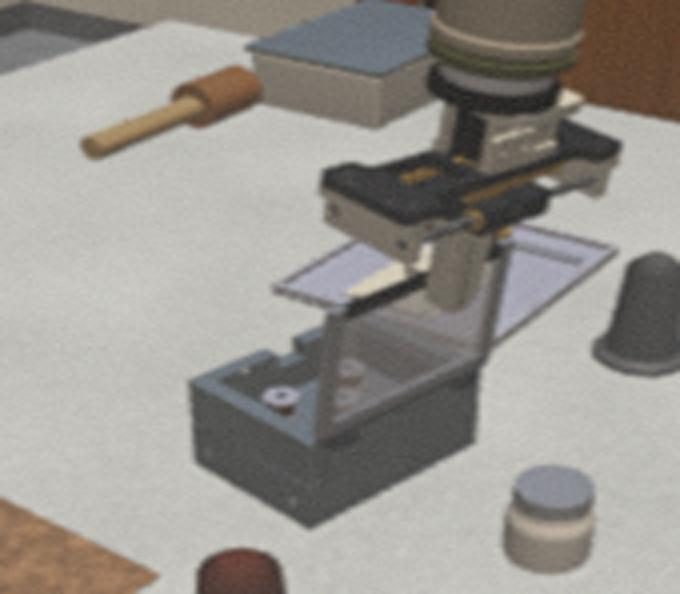

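View pics/wg.png

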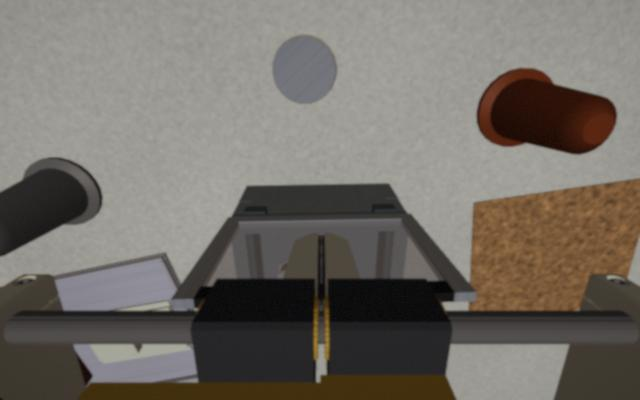

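>>> move_arm([
  [-0.7,0,0.1],
  [-0.7,0,0.1],
  [-0.7,0,0.1],
  [-0.7,0,0.2],
  [-0.7,0,0.3],
  [0,0,0],
], yaw=[0,0,0,0,0,0], gripper=[1,1,1,1,1,1])

```text
t: 43.5
position: [0.6437, -0.027, 0.2211]
tcp_rot: [3.104, -0.342, -0.14]
ft_force: [-0.2, 0.4, -0.5]
finger_gap: 0.0007
```

```bash
python3 mg.py 41 188 6 168 -17 136
```

```text
t 43.55 pos [ 0.644  -0.0271  0.2212] x [ 0.972 -0.218 -0.088] y [-0.216 -0.976  0.025] z [-0.091 -0.006 -0.996] gap 0.0008 F [0.1 0.3 1.1] q [-0.08  0.56  0.06  1.75 -0.04  0.92 -1.8 ]
TCP in mag mm [ 66.2   1.4 221.2]
tip in mag [ 64.    0.8 196.3]
to tip ['41', '188'] tool cm [-2.22  0.07  1.03]
to tip ['6', '168'] tool cm [-5.53  0.04  3.33]
to tip ['-17', '136'] tool cm [-7.54 -0.03  6.72]
```

View pics/sg.png

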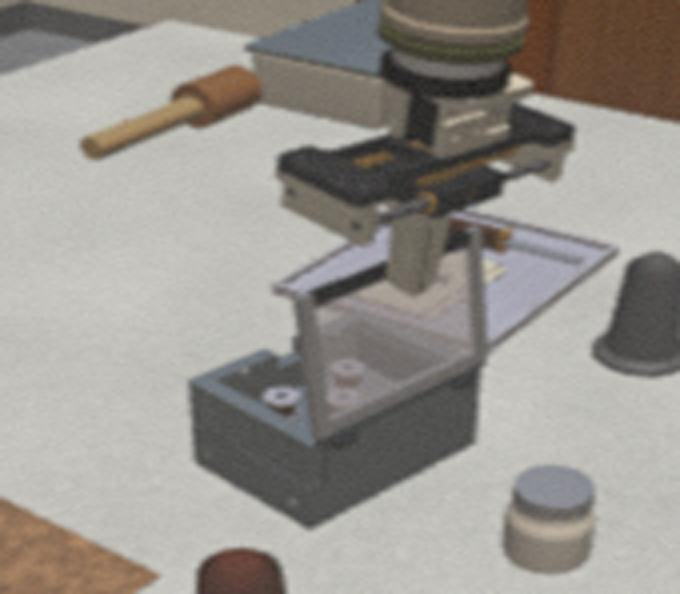

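>>> move_arm([
  [-0.7,0,0.3],
  [-0.7,0,0.3],
  [-0.7,0,0.4],
  [-0.7,0,0.4],
  [-0.7,0,0.5],
  [-0.6,0,0.5],
  [0,0,0],
], yaw=[0,0,0,0,0,0,0], gripper=[1,1,1,1,1,1,1])

```text
t: 44.23
position: [0.5992, -0.0175, 0.1986]
tcp_rot: [3.104, -0.342, -0.139]
ft_force: [0.9, -0.2, -0.3]
finger_gap: 0.0009
```

```bash
python3 mg.py 6 168 -17 136 -26 107
```

```text
t 44.28 pos [ 0.5997 -0.0176  0.1989] x [ 0.972 -0.218 -0.086] y [-0.217 -0.976  0.025] z [-0.09  -0.006 -0.996] gap 0.0003 F [-0.3 -0.  -0.6] q [-0.1   0.53  0.05  1.88 -0.04  0.82 -1.82]
TCP in mag mm [ 20.9   1.3 198.9]
tip in mag [ 18.8   0.7 174. ]
to tip ['6', '168'] tool cm [-1.22  0.06  0.71]
to tip ['-17', '136'] tool cm [-3.23 -0.    4.09]
to tip ['-26', '107'] tool cm [-3.88 -0.07  7.06]
```

View pics/sg.png

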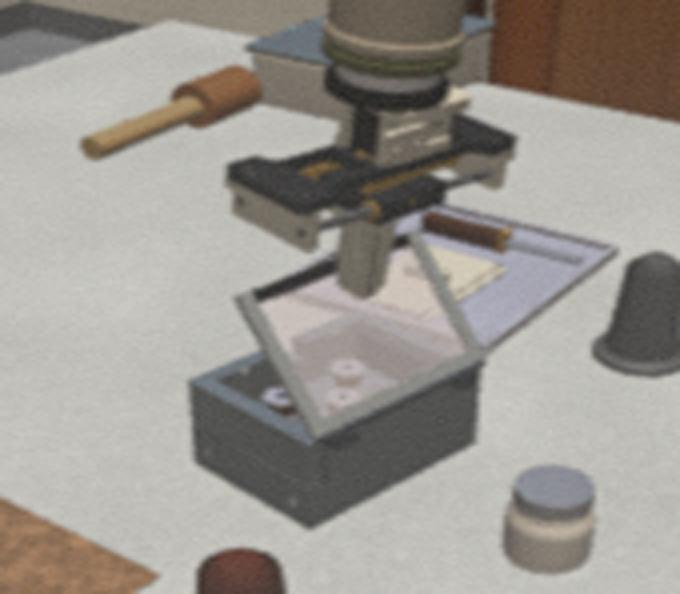

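Guard about 0.9 rad. Continue down the arc, slower.

>>> move_arm([
  [-0.4,0,0.3],
  [-0.4,0,0.4],
  [-0.4,0,0.5],
  [-0.4,0,0.5],
  [-0.4,0,0.5],
  [-0.3,0,0.5],
  [-0.3,0,0.5],
  [-0.2,0,0.4],
  [0,0,0],
], yaw=[0,0,0,0,0,0,0,0,0], gripper=[1,1,1,1,1,1,1,1,1])

```text
t: 45.13
position: [0.569, -0.0114, 0.1624]
tcp_rot: [3.105, -0.343, -0.132]
ft_force: [1.3, 0.4, 1.1]
finger_gap: 0.0007
```

```bash
python3 mg.py -17 136 -26 107 -26 97
```

```text
t 45.18 pos [ 0.5691 -0.0115  0.1627] x [ 0.972 -0.219 -0.083] y [-0.217 -0.976  0.024] z [-0.086 -0.006 -0.996] gap 0.0006 F [-0.3 -0.1  1.1] q [-0.11  0.55  0.05  1.98 -0.04  0.7  -1.83]
TCP in mag mm [-10.3   0.9 162.7]
tip in mag [-12.4   0.3 137.8]
to tip ['-17', '136'] tool cm [-0.45  0.03  0.21]
to tip ['-26', '107'] tool cm [-1.1  -0.04  3.18]
to tip ['-26', '97'] tool cm [-1.02 -0.06  4.17]
```

View pics/sg.png

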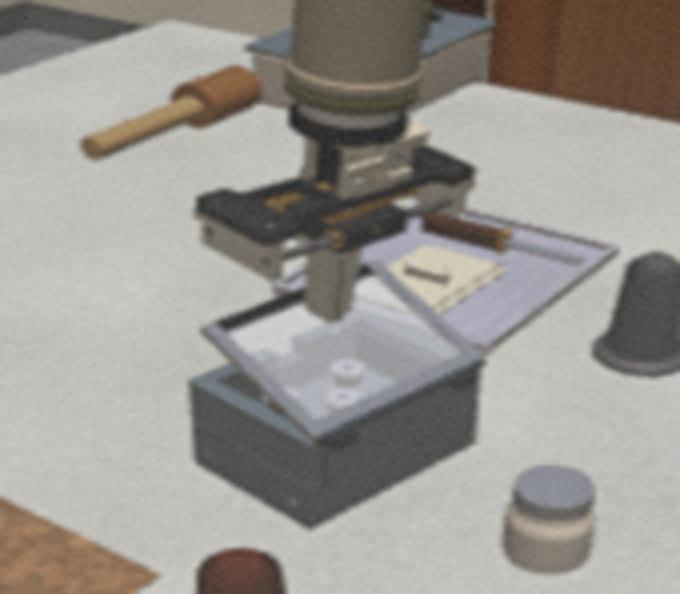

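>>> move_arm([
  [-0.1,0,0.25],
  [-0.1,0,0.3],
  [-0.1,0,0.3],
  [-0.1,0,0.3],
  [-0.1,0,0.3],
  [-0.1,0,0.3],
  [-0.1,0,0.3],
  [0,0,0.3],
  [0,0,0.3],
  [0,0,0.2],
  [0,0,0.2],
  [0,0,0],
], yaw=[0,0,0,0,0,0,0,0,0,0,0,0], gripper=[1,1,1,1,1,1,1,1,1,1,1,1])

```text
t: 46.28
position: [0.5594, -0.0096, 0.1306]
tcp_rot: [3.105, -0.343, -0.131]
ft_force: [0.4, 0.9, 0.5]
finger_gap: 0.0006
```

```bash
python3 mg.py -26 107 -26 97
```

```text
t 46.33 pos [ 0.5594 -0.0097  0.1307] x [ 0.972 -0.219 -0.082] y [-0.217 -0.976  0.024] z [-0.085 -0.005 -0.996] gap 0.0004 F [ 0.6 -0.4  0. ] q [-0.11  0.58  0.04  2.02 -0.04  0.62 -1.83]
TCP in mag mm [-20.2   0.6 130.7]
tip in mag [-22.2   0.  105.8]
to tip ['-26', '107'] tool cm [-0.39  0.01 -0.09]
to tip ['-26', '97'] tool cm [-0.3  -0.02  0.91]
```

View pics/sg.png

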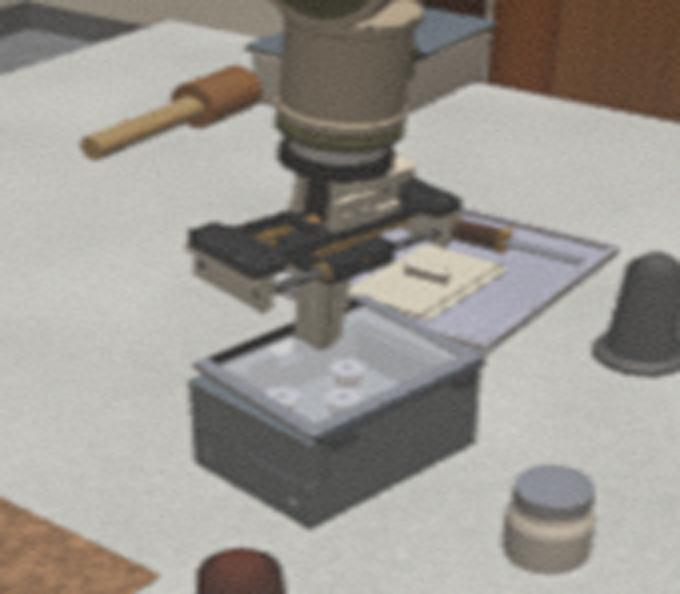

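>>> move_arm([
  [0,0,0.2],
  [0,0,0.2],
  [0,0,0.2],
  [0,0,0.2],
  [0,0,0],
], yaw=[0,0,0,0,0], gripper=[1,1,1,1,1])

```text
t: 46.85
position: [0.5588, -0.0097, 0.1229]
tcp_rot: [3.106, -0.344, -0.13]
ft_force: [0.2, -0.1, 1.3]
finger_gap: 0.0003
```

>>> move_arm([
  [0,0,0.15],
  [0,0,0.15],
  [0,0,0],
], yaw=[0,0,0], gripper=[1,1,1])

```text
t: 47.1
position: [0.5588, -0.0097, 0.1231]
tcp_rot: [3.106, -0.344, -0.129]
ft_force: [-0.5, -0.9, 0.3]
finger_gap: 0.0005
```

```bash
python3 mg.py -26 97
```

```text
t 47.15 pos [ 0.559  -0.0098  0.1229] x [ 0.972 -0.219 -0.08 ] y [-0.218 -0.976  0.023] z [-0.083 -0.005 -0.997] gap 0.0006 F [-0.3  0.2  0.5] q [-0.11  0.59  0.04  2.03 -0.04  0.6  -1.83]
TCP in mag mm [-20.6   0.4 122.9]
tip in mag [-22.6  -0.2  98. ]
to tip ['-26', '97'] tool cm [-0.33 -0.02  0.13]
```

View pics/sg.png

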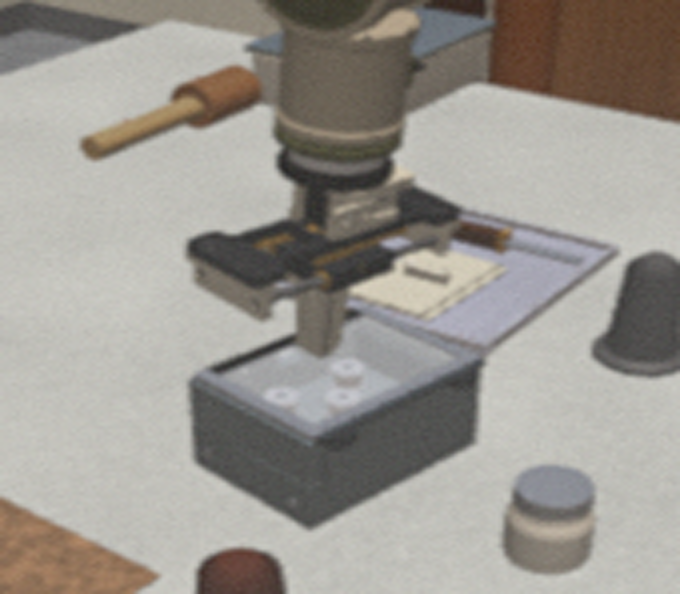

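>>> move_arm([
  [0,0,0.5],
  [0,0,0.5],
  [0,0,0.3],
], yaw=[0,0,0], gripper=[1,1,1])

```text
t: 47.5
position: [0.5589, -0.0099, 0.1223]
tcp_rot: [3.108, -0.346, -0.121]
ft_force: [-6.3, 0.6, 23.2]
finger_gap: -0.0001
```

>>> move_arm([
  [0,0,-0.5],
  [0,0,-2],
  [0,0,-3],
  [-0.5,0,-3],
  [-2,0,-3],
  [-2,-3,0],
  [-2,-4,0],
  [-2,-4,0],
  [-1,-4,0],
  [0,-4,0],
  [0,-2,0],
  [0,0,0],
], yaw=[0,0,0,0,0,0,0,0,0,0,0,0], gripper=[1,1,1,1,1,1,1,1,1,1,1,1])

```text
t: 48.5
position: [0.5208, 0.22, 0.2456]
tcp_rot: [3.107, -0.361, -0.117]
ft_force: [-0.4, -0.3, -0.1]
finger_gap: 0.0006
```

```bash
python3 - <<'E'
from h import *
state()
p,d=camera('top');cv2.imwrite('pics/tf.png',p)
P=depthpts('top',d)
p,d=camera('scene');cv2.imwrite('pics/sf.png',cv2.resize(p[100:300,150:450],None,fx=2.6,fy=2.6,interpolation=cv2.INTER_CUBIC))
p,d=camera('wrist');cv2.imwrite('pics/wf.png',p)
for u,v in [(325,225),(345,229),(333,225)]:print(P[v,u])
E
```

```text
t 48.50 pos [0.5208 0.22   0.2456] x [ 0.971 -0.23  -0.073] y [-0.229 -0.973  0.021] z [-0.076 -0.003 -0.997] gap 0.0006 F [-0.4 -0.3 -0.1] q [-0.49  0.43  0.01  1.92 -0.05  0.86 -2.25]
[0.54463373 0.01389408 0.0959195 ]
[ 0.53421605 -0.03769652  0.0938235 ]
[ 0.54458902 -0.00674518  0.09454519]
```

View pics/tf.png

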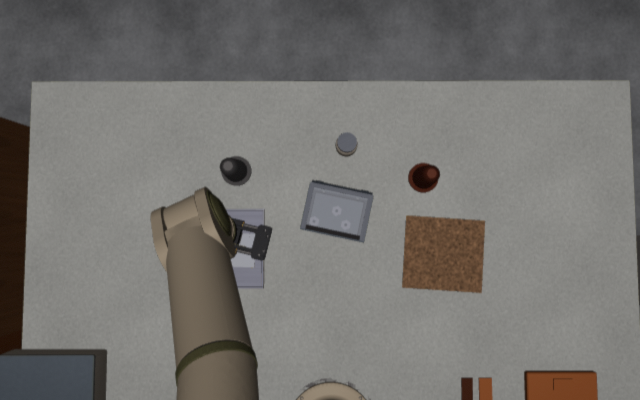

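View pics/sf.png

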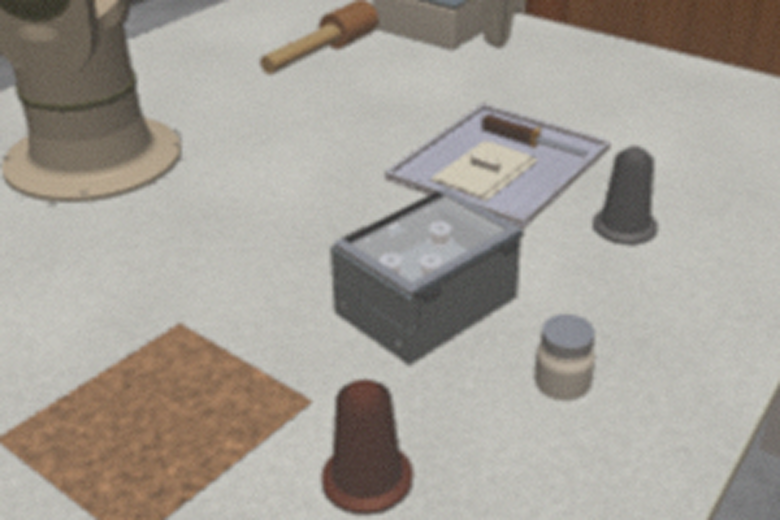

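View pics/wf.png

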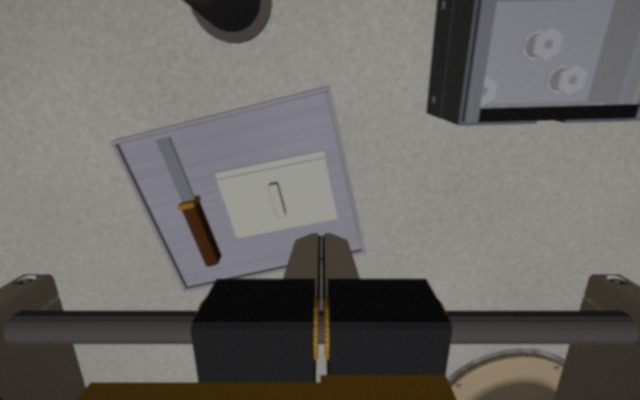

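```bash
python3 -c "
from cell import *
print(sign_off())"
```

```text
the job is handed in; nothing more can be done
None
```

The job is done and handed in at about 48.5 s of the 210 s. `sign_off` gives no verdict.

- **Cover:** I levered the front up with the flat lever in the notch, pulled the cover off by its rib, and laid it in the tray. The lever lies beside it.
- **Bobbins:** There were three, and all are in the bay; the board is empty.
- **Guard:** I pushed it down slowly along its arc and pressed it onto its stop, where it met about 23 N. It was never pushed faster than about 0.5 rad/s over its last 0.4 rad.

**Last checks**
- The top, scene and wrist pictures show all three bobbins under the closed guard, and the cover and lever flat inside the tray.
- The cones and jar are where they started, and the arm is clear of everything.
- Depth over the guard reads 94–96 mm against a nominal 97 mm, which is within the calibration error. No check failed.

The tool built up a tilt of about 0.08 rad (up to 0.1 while closing the guard) that I could not correct with the moves available. Sideways moves also overshot at times, and once, while placing the first bobbin, a finger probably touched the bay wall at about 5 N. I corrected the position before letting go.

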